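# Clear the board: butter off, scrape the chocolate chunks into the tub, clip it shut

## Robot

A 6-joint arm with a two-finger parallel gripper is mounted at the origin on the work surface. World frame = base frame: x ahead of the robot, y to its left, z up, the work surface at z = 0. Lengths are in m, angles in rad, forces in N, time in s.
With the tool pointing down it reaches from about 0.3 to 0.75 m from the base axis. Payload 8.5 kg.
Tool frame: the origin (TCP) lies at the very end of the fingers, on their centre line; the grasp point (between the pads) lies 19 mm behind it; x points along the fingers, y is the direction in which the jaws open and shut, and the axes are right-handed (so a half turn about x gives the same grasp; the last joint's range is limited). The gripper opens to 88 mm and grips with 3 to 60 N. Pads are 18 mm wide; open, the fingers measure 123 mm over their backs; the gripper's body (75 mm by 187 mm) begins 45 mm behind the grasp point.
Start: joints at [-1.559, 0.381, 1.297, -0, 1.464, -0.215], TCP at [0.124, -0.536, 0.239] pointing down, gripper open.
Joint ranges: [-3.11, 3.11], [-0.89, 2.33], [0.22, 2.48], [-1.42, 4.56], [0.17, 2.85], [-2.88, 2.88]. Speed limits (rad/s): [2.39, 2.39, 3.14, 3.14, 3.14, 3.14].

## Interface

Orientations are given as a rotation vector (axis times angle).
In Python, from rig import arm, cams gives the robot as it stands.
- The arm moves only by the tool servo_tool, never from a script. Its argument "commands" is a list that holds one entry, the list of rows, each a list of 6 numbers: the shift along the tool's x, y, z in m, then the turn, a rotation vector about the tool's x, y, z in degrees. In form: [[[x, y, z, rx, ry, rz], ...]]. A call has 1 to 10 rows; each row is the pose to reach, as a shift and turn from the pose commanded when the call began, along the tool's axes at that moment; what a row does not reach only later rows make up. A row lasts 1/10 s, in which the tool goes at most 50 mm and 8.59 degrees, less where a joint would pass 70% of its speed; a pose out of reach is approached as far as the arm can. A call with a gripper value outside its range is refused whole. "gripper" is the closure in counts, from 0 (fully open) to 255 (shut), set as the call begins (left out, the last holds). The fingers move at their own pace and stop on an object; "force" is the grip in N (left out, the last holds). Time passes only in rows, so rows that repeat a pose let the fingers close. It gives the time, the measured TCP pose, the force and the opening at its end, in the units of the state.
- arm.observe(): the state, without advancing time (a new reading comes with each control period).
- cams.grab_frame(name): name is "scene" or "top" or "wrist"; returns a dict with "frame" (400x640x3 uint8, red, green, blue), "K" (3x3 intrinsics, pixels), "xyz" and "attitude" of the camera in the world; the wrist camera has in their place "hand_eye" (4x4, takes a point from camera to tool coordinates, whose origin is the TCP and whose axes are the tool frame's). Camera axes: x right, y up, looking along -z (the intrinsics and any distortion apply to the point x, -y, -z); pixel columns grow to the right and rows downward; lengths in m; the calibration is good to about 2 mm. A picture is of the moment at which its call begins: read the wrist's pose just before it. There is no depth.
- arm.job_done(): hands the job in, once; it reports no verdict.
The state is a dict: "clock": time; "q": joint angles; "dq": joint speeds; "tau": joint torques, N m; "position": TCP position; "tcp_rot": TCP orientation; "wrist_force": force on the tool from outside, world axes, zero at the start; "ft_torque": the same for the moment, N m; "opening": finger opening in m.
Only numpy, scipy, OpenCV 4.12 (cv2) and the standard library are available. Lean on these libraries where they do the work, as an engineer would, in place of code of your own. Each camera call takes 0.05 s, during which the arm holds its last target.

## Task

Move the butter blocks from the chopping board side by side onto the cork tray, then take the scraper block and wipe all the chocolate chunks off the board into the open tub at its end, without touching the chunks with the gripper. Stand the scraper upright back in the middle of its red mat, and once all the chunks are in, swing the tub's lid shut and press both orange clips fully down. Leave the egg box and the bowl where they are.

Things in the scene. Friction and masses are not known exactly. Their poses are not given: they have to be found in the camera images.
- board_top (a point): Pale lime chopping board, fixed, yaw varies. Middle of its top face, 62 mm above the table; z up, x across, y along it towards the white tub at its end. Top 210 (x) by 280 mm (y). Rims 10 mm wide, 12 mm high along both x edges, 190 mm between them; both ends (y = -140, +140 mm) are open; what is pushed over the +140 mm end drops straight into the tub.
- tub_floor (a point): Middle of the tub's inner floor, 5 mm above the table; axes as board_top. The tub lies from y = +140 to +255 mm of the board_top frame, inside 200 mm (x) by 115 mm (y), about 50 mm deep; its side walls and far wall end 56 mm above the table.
- lid_hinge (a point): Middle of the tub lid's hinge line, along the tub's far (+y) wall at y = +260 mm of the board_top frame, 56 mm above the table; axes as board_top. The hinge line runs along x.
- lid (a joint): Angle (rad) of the tub's hinged blue lid: 0 shut, grows as it opens up and away from the board, to 2.0; starts at 1.5 to 1.8, about upright. A stiff hinge holds it at any angle; about 2 N at its free edge moves it. Slab 206 mm (along the hinge) by 118 mm (out from the hinge), 6 mm thick; shut, its outer face is flush with the board top.
- lid_edge (a point): Middle of the lid's free edge, 118 mm from the hinge line, half-way through its thickness; moves with the lid.
- clip_near (a joint): Travel (m) of the orange snap clip on the outer face of the lid on the -x side (towards the robot): 0 raised, 0.008 fully pressed down into the lid. It moves square to the lid, needs about 6 N all the way, and stays where it is left.
- clip_far (a joint): The same for the clip on the +x side.
- clip_near_top (a point): Middle of the top face of the -x clip, an orange pad 34 mm (x) by 26 mm; it lies 60 mm to -x of the lid's middle and 95 mm from the hinge line, and stands 10 mm proud of the lid's outer face when raised, 2 mm when pressed home. Moves with lid and clip.
- clip_far_top (a point): The same for the clip 60 mm to +x of the lid's middle.
- mat_top (a point): Middle of the top of a round flat red mat, 160 mm across and 3 mm thick, fixed on the table: the scraper's place.
- scraper_grip (a point): Scraper block, loose, about 250 g, standing on the mat: steel foot 100 (its x) by 44 (its y) by 25 mm high, upright wooden handle on it 60 (x) by 24 mm (y), from 25 to 95 mm above the underside. This point is in the handle, 65 mm above the underside; z up. Grip the handle across its 24 mm; push chunks with either 100 mm face.
- chip0_mid (a point): Chocolate chunk, dark brown, loose, 24 x 18 x 14 mm, 12 g, on the board at the start; this point is its centre. Absent in some starts.
- chip1_mid (a point): Chocolate chunk, dark brown, loose, 24 x 18 x 14 mm, 12 g, on the board at the start; this point is its centre. Absent in some starts.
- chip2_mid (a point): Chocolate chunk, dark brown, loose, 24 x 18 x 14 mm, 12 g, on the board at the start; this point is its centre. Absent in some starts.
- chip3_mid (a point): Chocolate chunk, dark brown, loose, 24 x 18 x 14 mm, 12 g, on the board at the start; this point is its centre. Absent in some starts.
- chip4_mid (a point): Chocolate chunk, dark brown, loose, 24 x 18 x 14 mm, 12 g, on the board at the start; this point is its centre. Absent in some starts.
- egg_box: Grey egg box, 110 x 160 x 65 mm, loose bystander; origin at the centre of its underside.
- bowl: White bowl, 130 mm across, 60 mm high, loose bystander; origin at the centre of its underside.
- butter0_mid (a point): Small block of butter in cream paper with a blue band, loose, firm, 40 mm (its x) by 32 mm (its y) by 60 mm high (its z), 75 g, standing on the board at the start; this point is its centre. Absent in some starts.
- butter1_mid (a point): Small block of butter in cream paper with a blue band, loose, firm, 40 mm (its x) by 32 mm (its y) by 60 mm high (its z), 75 g, standing on the board at the start; this point is its centre. Absent in some starts.
- butter2_mid (a point): Small block of butter in cream paper with a blue band, loose, firm, 40 mm (its x) by 32 mm (its y) by 60 mm high (its z), 75 g, standing on the board at the start; this point is its centre. Absent in some starts.
- tray_top (a point): Middle of the top of a flat cork tray (a plain slab without rims), fixed on the table: 200 mm (its x) by 110 mm (its y), 6 mm thick; the butter's place. z up.
Not all that is in view belongs to the job. Leave any green or turquoise look-alike of the part that bears butter0_mid alone.

How it is judged:
On the way, in this order (a step that is already met when the one before it is completed fails the run):
1. all the chunks are in the tub while its lid is open (x of chip0_mid in the frame of tub_floor between -0.102 and 0.102 m and y of chip0_mid in the frame of tub_floor between -0.06 and 0.06 m and z of chip0_mid in the frame of tub_floor between -0.01 and 0.05 m and x of chip1_mid in the frame of tub_floor between -0.102 and 0.102 m and y of chip1_mid in the frame of tub_floor between -0.06 and 0.06 m and z of chip1_mid in the frame of tub_floor between -0.01 and 0.05 m and x of chip2_mid in the frame of tub_floor between -0.102 and 0.102 m and y of chip2_mid in the frame of tub_floor between -0.06 and 0.06 m and z of chip2_mid in the frame of tub_floor between -0.01 and 0.05 m and x of chip3_mid in the frame of tub_floor between -0.102 and 0.102 m and y of chip3_mid in the frame of tub_floor between -0.06 and 0.06 m and z of chip3_mid in the frame of tub_floor between -0.01 and 0.05 m and x of chip4_mid in the frame of tub_floor between -0.102 and 0.102 m and y of chip4_mid in the frame of tub_floor between -0.06 and 0.06 m and z of chip4_mid in the frame of tub_floor between -0.01 and 0.05 m and value of joint lid above 1 rad), for 0.2 s.
2. the lid is shut (value of joint lid below 0.04 rad), for 0.1 s.
3. both clips are pressed home (value of joint lid below 0.04 rad and value of joint each of clip_near, clip_far above 0.0065 m), for 0.2 s.
At the end, for the whole second after the job is handed in: Chunks all in the tub; lid shut (under 0.04 rad), both clips over 6.5 mm down; butter still, lying directly on the cork tray, centres 13 mm or more in from its edges; scraper still and upright (0.1 rad) on the mat, within 35 mm of its middle (all of step 3 and x of chip0_mid in the frame of tub_floor between -0.102 and 0.102 m and y of chip0_mid in the frame of tub_floor between -0.06 and 0.06 m and z of chip0_mid in the frame of tub_floor between -0.01 and 0.05 m and x of chip1_mid in the frame of tub_floor between -0.102 and 0.102 m and y of chip1_mid in the frame of tub_floor between -0.06 and 0.06 m and z of chip1_mid in the frame of tub_floor between -0.01 and 0.05 m and x of chip2_mid in the frame of tub_floor between -0.102 and 0.102 m and y of chip2_mid in the frame of tub_floor between -0.06 and 0.06 m and z of chip2_mid in the frame of tub_floor between -0.01 and 0.05 m and x of chip3_mid in the frame of tub_floor between -0.102 and 0.102 m and y of chip3_mid in the frame of tub_floor between -0.06 and 0.06 m and z of chip3_mid in the frame of tub_floor between -0.01 and 0.05 m and x of chip4_mid in the frame of tub_floor between -0.102 and 0.102 m and y of chip4_mid in the frame of tub_floor between -0.06 and 0.06 m and z of chip4_mid in the frame of tub_floor between -0.01 and 0.05 m and x of butter0_mid in the frame of tray_top between -0.085 and 0.085 m and y of butter0_mid in the frame of tray_top between -0.042 and 0.042 m and z of butter0_mid in the frame of tray_top between 0.01 and 0.038 m and linear speed of each of butter0, butter1, butter2, scraper below 0.02 m/s and x of butter1_mid in the frame of tray_top between -0.085 and 0.085 m and y of butter1_mid in the frame of tray_top between -0.042 and 0.042 m and z of butter1_mid in the frame of tray_top between 0.01 and 0.038 m and x of butter2_mid in the frame of tray_top between -0.085 and 0.085 m and y of butter2_mid in the frame of tray_top between -0.042 and 0.042 m and z of butter2_mid in the frame of tray_top between 0.01 and 0.038 m and horizontal distance between scraper_grip and mat_top below 0.035 m and z of scraper_grip in the frame of mat_top below 0.072 m and angle between scraper_grip's own z axis and vertical below 0.1 rad); the robot touches nothing.
It fails at once if the gripper touches a chunk (contact force between the fingers and chip0 above 0.3 N or contact force between the fingers and chip1 above 0.3 N or contact force between the fingers and chip2 above 0.3 N or contact force between the fingers and chip3 above 0.3 N or contact force between the fingers and chip4 above 0.3 N).
It fails at once if the egg box or the bowl is moved more than 30 mm (distance of any of egg_box, bowl from where it was at the start of the episode above 0.03 m).
Of chip0, chip1, chip2, chip3, chip4 only 3 to 5 are there at a start; the rules pass over those that are not, and their reading is None.
Of butter0, butter1, butter2 only 2 to 3 are there at a start; the rules pass over those that are not, and their reading is None.
At some moment in a run one of scraper, chip0, chip1, chip2, chip3, chip4 may be knocked a few centimetres aside while the robot is not near it.
Once in a run the grip may slacken for a moment while it holds something.
It also fails if it takes over 210 s, if anything falls off the work surface, if the arm or the gripper's body presses on something with over 40 N, if the wrist force passes 120 N, or if a joint passes its speed limit or range.

## Working session

There is one attempt and no reset: what is moved stays moved. The work goes in short steps, Python scripts to look and compute and a tool call to move; the robot and the scene stay as the last step left them, time stands still between calls to the robot, and variables do not carry over. Pictures are saved under pics/ and viewed, and the job is handed in when it is done.

Besides the shell and the picture viewer there is one more tool, called after "Emit:" as name(argument=value, ...) on one line, values as JSON. servo_tool: Moves the arm, as the interface text tells. Its arguments: {"type":"object","properties":{"commands":{"type":"array","items":{"type":"array","items":{"type":"array","items":{"type":"number"}}}},"gripper":{"type":"number"},"force":{"type":"number"}},"required":["commands"]}

```bash
ls; mkdir -p pics; python3 - <<'E'
from rig import arm,cams
import cv2,numpy as np
s=arm.observe(); print(s)
for n in ["scene","top","wrist"]:
    f=cams.grab_frame(n); cv2.imwrite(f"pics/{n}0.png",f["frame"][:,:,::-1])
    print(n,{k:(np.round(v,4).tolist()) for k,v in f.items() if k!="frame"})
E
```

```text
pics
{'clock': 0.0, 'q': array([-1.55931198e+00,  3.81198785e-01,  1.29827178e+00, -2.36496898e-05,
        1.46360457e+00, -2.15312181e-01]), 'dq': array([ 1.01910858e-03, -4.75807472e-04, -4.32215931e-05,  8.53236772e-04,
       -1.27064411e-03, -1.01352577e-03]), 'tau': array([ 1.12654645e-03, -4.37929058e+01, -2.24554950e+01,  7.13301706e-02,
        3.52041400e-02, -1.09072973e-04]), 'position': array([ 0.12365342, -0.53562284,  0.23813256]), 'tcp_rot': array([ 2.1021455 ,  0.24095664, -2.1018759 ]), 'wrist_force': array([ 0.29663464, -0.28432443,  0.38954074]), 'ft_torque': array([ 0.01675733, -0.00067312, -0.00931514]), 'opening': 0.08833869263298955}
scene {'K': [[520.2208, 0.0, 322.3243], [0.0, 520.2208, 198.8476], [0.0, 0.0, 1.0]], 'xyz': [1.599, -0.2951, 1.2232], 'attitude': [0.6381, 0.4847, 1.2259]}
top {'K': [[419.3402, 0.0, 318.1207], [0.0, 419.3402, 201.4917], [0.0, 0.0, 1.0]], 'xyz': [0.474, 0.0036, 1.0674], 'attitude': [0.0768, -0.0914, -1.5589]}
wrist {'K': [[360.1302, 0.0, 321.1395], [0.0, 360.1302, 201.5132], [0.0, 0.0, 1.0]], 'hand_eye': [[-0.0, 0.3037, -0.9528, -0.1453], [1.0, 0.0006, 0.0001, -0.0008], [0.0006, -0.9528, -0.3037, -0.0793], [0.0, 0.0, 0.0, 1.0]]}
```

View pics/scene0.png

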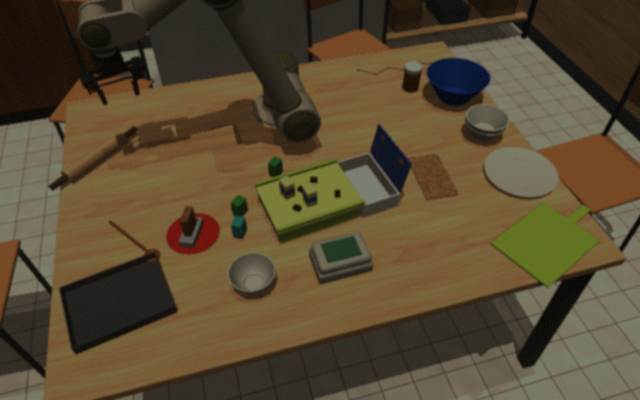

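View pics/top0.png

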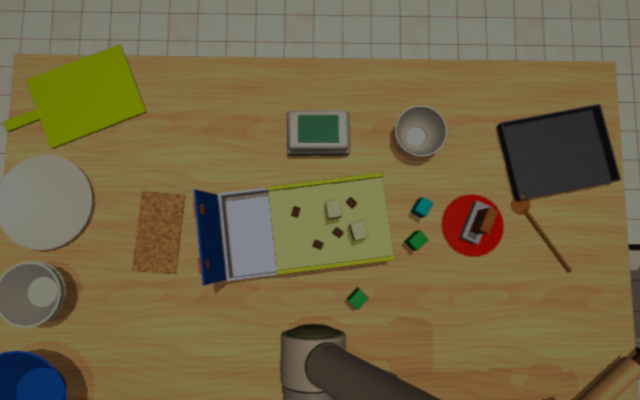

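View pics/wrist0.png

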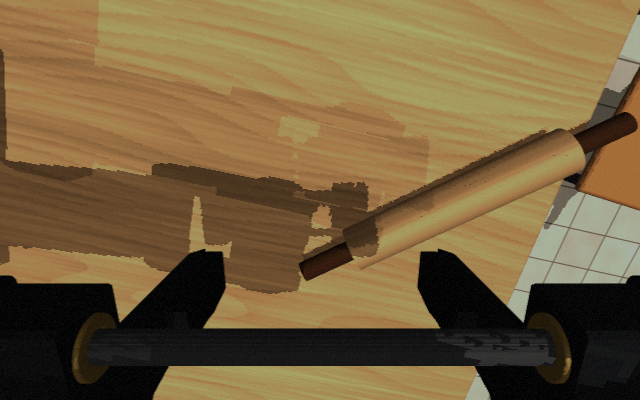

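The top view shows the board (centre about 330,225), 2 butters (333,209; 359,231), 4 chunks, the scraper on its mat (475,225), the tray (160,232), the tub (248,235) and its lid (210,237). Now I'll write the helpers and measure.

```bash
cat > h.py <<'E'
from rig import arm,cams
import cv2,numpy as np
from scipy.spatial.transform import Rotation as R
def grab(n):
    s=arm.observe(); f=cams.grab_frame(n)
    if n=="wrist":
        T=np.eye(4);T[:3,:3]=R.from_rotvec(s["tcp_rot"]).as_matrix();T[:3,3]=s["position"]
        C=T@f["hand_eye"]
    else:
        C=np.eye(4);C[:3,:3]=R.from_rotvec(f["attitude"]).as_matrix();C[:3,3]=f["xyz"]
    return f["frame"],f["K"],C
def ray(K,C,uv):
    uv=np.atleast_2d(np.array(uv,float)); d=np.c_[(uv[:,0]-K[0,2])/K[0,0],-(uv[:,1]-K[1,2])/K[1,1],-np.ones(len(uv))]
    d=d@C[:3,:3].T; return C[:3,3],d/np.linalg.norm(d,axis=1,keepdims=True)
def onz(K,C,uv,z):
    o,d=ray(K,C,uv); t=(z-o[2])/d[:,2]; return o+d*t[:,None]
def proj(K,C,p):
    p=(np.atleast_2d(p)-C[:3,3])@C[:3,:3]; return np.c_[K[0,0]*p[:,0]/-p[:,2]+K[0,2],K[1,1]*-p[:,1]/-p[:,2]+K[1,2]]
def tri(rays):
    A=np.zeros((3,3));b=np.zeros(3)
    for o,d in rays:
        d=np.ravel(d);M=np.eye(3)-np.outer(d,d);A+=M;b+=M@o
    p=np.linalg.solve(A,b); return p,[np.linalg.norm((np.eye(3)-np.outer(np.ravel(d),np.ravel(d)))@(p-o)) for o,d in rays]
def blobs(m,amin=15):
    n,l,st,c=cv2.connectedComponentsWithStats(m.astype(np.uint8))
    return [(c[i],st[i],l==i) for i in range(1,n) if st[i,4]>=amin]
def save(n,im,crop=None,k=1):
    if crop: im=im[crop[1]:crop[3],crop[0]:crop[2]]
    im=cv2.resize(im,None,fx=k,fy=k,interpolation=cv2.INTER_CUBIC); cv2.imwrite("pics/"+n,im[:,:,::-1])
E
python3 - <<'E'
from h import *
f,K,C=grab("top")
save("topc.png",f,(190,160,400,300),3.8)
save("topd.png",f,(390,170,530,280),5)
hsv=cv2.cvtColor(f,cv2.COLOR_RGB2HSV)
for uv in [(300,230),(333,209),(351,203),(160,232),(210,237),(202,209),(250,235),(455,225),(490,220),(472,215),(478,232),(377,180)]:
    print(uv,hsv[uv[1],uv[0]],f[uv[1],uv[0]])
f2,K2,C2=grab("scene"); save("scenec.png",f2,(220,120,470,290),3.2)
E
```

```text
(300, 230) [ 32  99 132] [129 132  81]
(333, 209) [ 33  61 133] [130 133 101]
(351, 203) [ 10 157  57] [57 34 22]
(160, 232) [ 15 160 121] [121  84  45]
(210, 237) [108 250  50] [ 1 21 50]
(202, 209) [ 12 238  74] [74 32  5]
(250, 235) [114  18 139] [129 131 139]
(455, 225) [  1 240 133] [133  12   8]
(490, 220) [ 14 195 107] [107  62  25]
(472, 215) [  5  14 113] [113 108 107]
(478, 232) [ 14 221  30] [30 16  4]
(377, 180) [ 31 100 132] [130 132  80]
```

View pics/topc.png

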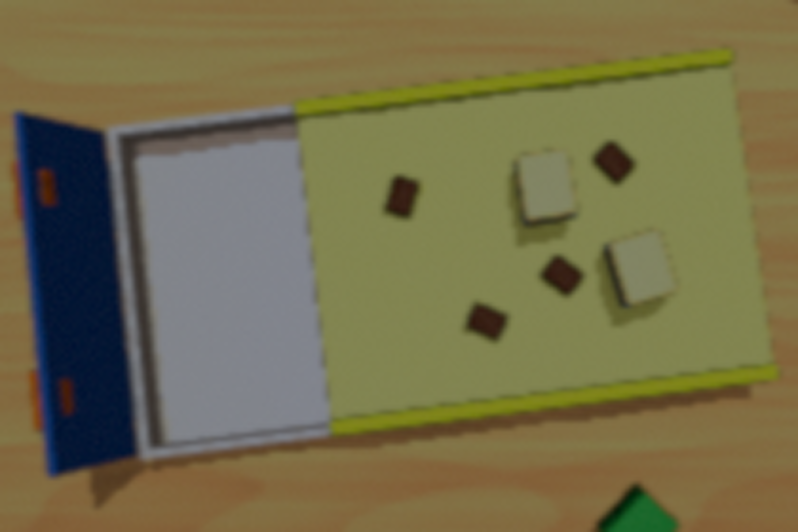

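View pics/topd.png

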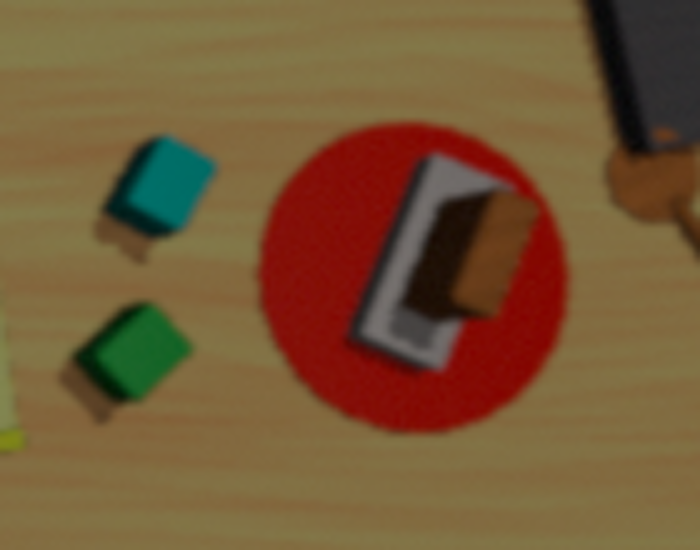

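View pics/scenec.png

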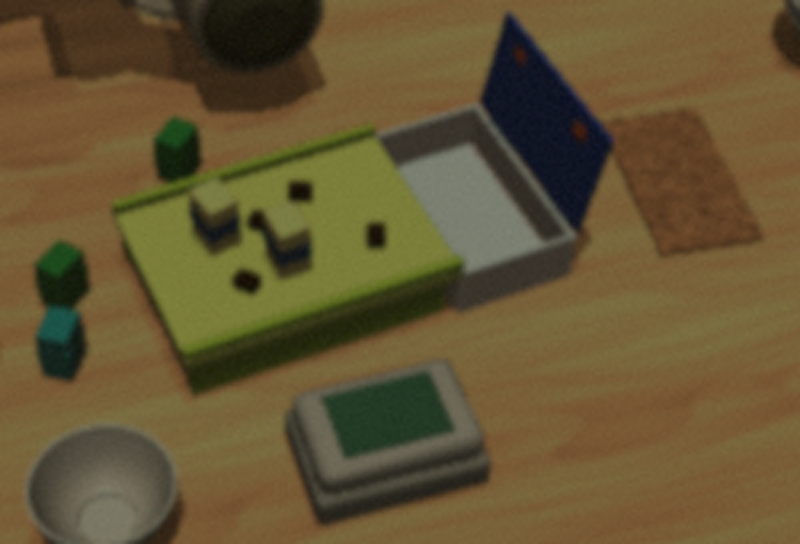

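```bash
cat > meas.py <<'E'
from h import *
f,K,C=grab("top"); hsv=cv2.cvtColor(f,cv2.COLOR_RGB2HSV).astype(int); H,S,V=hsv[...,0],hsv[...,1],hsv[...,2]
roi=np.zeros(H.shape,bool); roi[165:290,190:400]=1
rim=roi&(S>190)&(H>24)&(H<40)&(V>90)
ends=[]
for c,st,m in blobs(rim,60):
    r=cv2.minAreaRect(np.argwhere(m)[:,::-1].astype(np.float32)); b=cv2.boxPoints(r)
    w=onz(K,C,b,0.074); print("rim",np.round(c,1),r[1],"\n",np.round(w,4).tolist())
    i=np.argsort(w[:,1]); lo,hi=w[i[:2]].mean(0),w[i[2:]].mean(0); ends.append((lo,hi)); print(' len',np.linalg.norm(hi-lo),'ang',np.degrees(np.arctan2(-(hi-lo)[0],(hi-lo)[1])))
ends.sort(key=lambda e:e[0][0])
if len(ends)>=2:
    near,far=ends[0],ends[-1]
    ctr=np.mean([near[0],near[1],far[0],far[1]],axis=0); yv=(near[1]-near[0]+far[1]-far[0])[:2]; yaw=np.arctan2(-yv[0],yv[1])
    print("board ctr",ctr,"yaw deg",np.degrees(yaw),"sep",np.linalg.norm((near[0]+near[1]-far[0]-far[1])[:2])/2)
# chunks
ch=roi&(V<75)&(H<18)&(S>110)
for c,st,m in blobs(ch,15):
    r=cv2.minAreaRect(np.argwhere(m)[:,::-1].astype(np.float32)); w=onz(K,C,c,0.074)[0]
    print("dark",np.round(c,1),st[4],np.round(r[1],1),"w",np.round(w,4))
bt=roi&(S<82)&(H>20)&(H<45)&(V>100)
for c,st,m in blobs(bt,60):
    r=cv2.minAreaRect(np.argwhere(m)[:,::-1].astype(np.float32)); b=cv2.boxPoints(r); w=onz(K,C,b,0.122)
    print("butter",np.round(c,1),st[4],np.round(r[1],1),"w",np.round(w.mean(0),4),"sides",[ (round(float(np.linalg.norm(w[(i+1)%4]-w[i])),4),round(float(np.degrees(np.arctan2(*(w[(i+1)%4]-w[i])[[1,0]]))),1)) for i in range(2)])
red=(S>200)&((H<6)|(H>174))&(V>60); red[:,:400]=0
b=max(blobs(red,300),key=lambda x:x[1][4]); m=cv2.convexHull(np.argwhere(b[2])[:,::-1].astype(np.float32)); e=cv2.fitEllipse(m); print("mat",e,onz(K,C,e[0],0.003))
ck=(H>=8)&(H<20)&(S>135)&(V<150); ck[:,:125]=0;ck[:,193:]=0;ck[:180]=0;ck[285:]=0
ck=cv2.morphologyEx(ck.astype(np.uint8),cv2.MORPH_CLOSE,np.ones((3,3)));ck=cv2.morphologyEx(ck,cv2.MORPH_OPEN,np.ones((5,5)))
b=max(blobs(ck,300),key=lambda x:x[1][4]); r=cv2.minAreaRect(np.argwhere(b[2])[:,::-1].astype(np.float32)); w=onz(K,C,cv2.boxPoints(r),0.006)
print("tray",r,np.round(w.mean(0),4),np.round(w,4).tolist(),[np.linalg.norm(w[i]-w[i+1]) for i in (0,1)])
E
python3 meas.py
```

```text
rim [325.3 181.3] (3.5449516773223877, 112.99280548095703) 
 [[0.6161, 0.1133, 0.074], [0.6525, -0.1552, 0.074], [0.6439, -0.1562, 0.074], [0.6077, 0.1121, 0.074]]
 len 0.2708964645533663 ang 7.6973891598469955
rim [336.1 264.9] (3.679175615310669, 116.10198211669922) 
 [[0.4177, 0.0879, 0.074], [0.4547, -0.1823, 0.074], [0.4462, -0.1833, 0.074], [0.4092, 0.0866, 0.074]]
 len 0.27253764144272596 ang 7.802018262158593
board ctr [ 0.53099285 -0.03464389  0.074     ] yaw deg 7.749861701558128 sep 0.1998177972504153
dark [350.8 202.1] 46 [7.1 5.7] w [ 0.5804 -0.0832  0.074 ]
dark [202.1 209.2] 19 [8. 2.] w [0.5596 0.2698 0.074 ]
dark [295.3 211.2] 42 [4.9 8. ] w [0.5573 0.0487 0.074 ]
dark [337.6 231.9] 45 [7.8 5.6] w [ 0.5091 -0.052   0.074 ]
dark [317.5 244.2] 43 [7.6 5.4] w [ 0.4798 -0.0047  0.074 ]
dark [207.2 263.6] 17 [7. 2.] w [0.4321 0.253  0.074 ]
butter [272.6 234.8] 113 [80.4  1.9] w [0.5023 0.0969 0.122 ] sides [(0.0042, -83.1), (0.1804, -172.6)]
butter [333.5 208. ] 187 [15.5 12. ] w [ 0.5616 -0.0395  0.122 ] sides [(0.0273, -79.9), (0.0351, -170.3)]
butter [359.  229.6] 189 [15.8 12. ] w [ 0.5129 -0.0976  0.122 ] sides [(0.0271, -72.8), (0.0355, -163.3)]
mat ((472.1873779296875, 225.07078552246094), (59.53015899658203, 61.933441162109375), 141.01124572753906) [[ 0.53247819 -0.39876552  0.003     ]]
tray ((157.9634246826172, 232.32928466796875), (45.939517974853516, 81.49846649169922), 6.340191841125488) [0.507  0.3964 0.006 ] [[0.411, 0.4596, 0.006], [0.6146, 0.4484, 0.006], [0.6029, 0.3321, 0.006], [0.3995, 0.3456, 0.006]] [np.float64(0.20399732117718225), np.float64(0.11690308585772109)]
```

```bash
python3 - <<'E'
from h import *
f,K,C=grab("top"); f2,K2,C2=grab("scene"); s=arm.observe()
Rm=R.from_rotvec(s["tcp_rot"]).as_matrix(); print("tool axes in world\n",Rm.round(3))
for n,a,b in [("bA",(333.5,208),(310,188.1)),("bB",(359,229.6),(286.3,181.9))]:
    print(n,tri([ray(K,C,a),ray(K2,C2,b)]))
# scraper handle top
hsv=cv2.cvtColor(f,cv2.COLOR_RGB2HSV).astype(int);m=(hsv[...,0]>8)&(hsv[...,0]<20)&(hsv[...,1]>150)&(hsv[...,2]>60);m[:,:465]=0;m[:,510:]=0;m[:195]=0;m[250:]=0
for c,st,mm in blobs(m,25):
    r=cv2.minAreaRect(np.argwhere(mm)[:,::-1].astype(np.float32)); w=onz(K,C,cv2.boxPoints(r),0.098);print(c,st,w.mean(0),[(np.linalg.norm(w[i]-w[i+1]),np.degrees(np.arctan2(*(w[i+1]-w[i])[[1,0]]))) for i in (0,1)])
save("sc2.png",f2,(150,190,290,300),5)
sub=f2[190:300,150:290]
E
```

```text
tool axes in world
 [[-0.     0.225 -0.974]
 [ 0.    -0.974 -0.225]
 [-1.    -0.    -0.   ]]
bA (array([ 0.5615622 , -0.03931454,  0.12131751]), [np.float64(0.0004440721330708629), np.float64(0.0004440721330708349)])
bB (array([ 0.5131433 , -0.09868381,  0.11701934]), [np.float64(0.0006922661953905134), np.float64(0.000692266195390539)])
[497.20588235 220.73529412] [479 195  26  55  68] [ 0.54016641 -0.4151262   0.098     ] [(np.float64(0.0414752838603126), np.float64(-74.9429317909046)), (np.float64(0.12916396736382532), np.float64(-167.43899355341205))]
[488.2893617  220.19574468] [480 208  17  25 235] [ 0.53926459 -0.4007044   0.098     ] [(np.float64(0.05796349307161487), np.float64(-23.351238330502476)), (np.float64(0.022669425001209217), np.float64(-111.55551504320655))]
```

View pics/sc2.png

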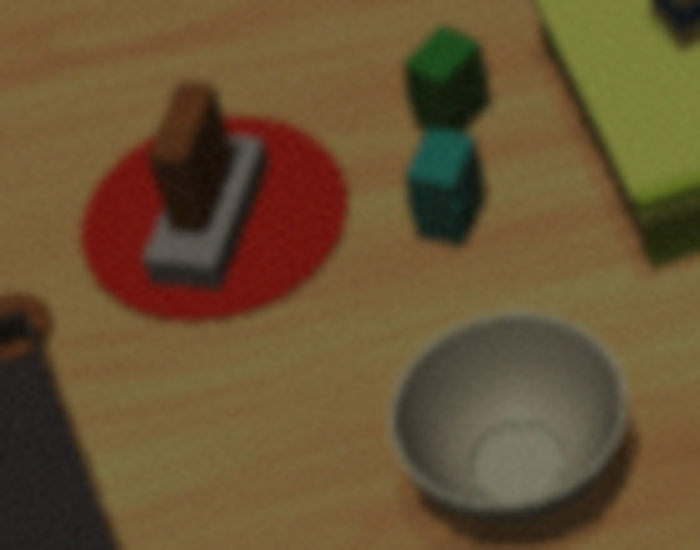

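```bash
cat > go.py <<'E'
import sys
from h import *
# usage: go.py x y z jawyaw_deg  [x y z yaw ...] : tool-frame rows relative to present pose
s=arm.observe(); P=s["position"]; Rm=R.from_rotvec(s["tcp_rot"])
print("t",round(s["clock"],2),"pos",P.round(4),"yaw",round(float(np.degrees(np.arctan2(*Rm.as_matrix()[[1,0],1]))),2),"tilt",Rm.as_matrix()[:,0].round(4),"q6",s["q"][5].round(2),"F",s["wrist_force"].round(1),"open",round(s["opening"],4))
a=list(map(float,sys.argv[1:]))
for i in range(0,len(a),4):
    p=np.array(a[i:i+3]); y=np.radians(a[i+3]); ty=np.array([np.cos(y),np.sin(y),0]); tx=np.array([0,0,-1.]); tz=np.cross(tx,ty)
    T=R.from_matrix(np.c_[tx,ty,tz]); d=Rm.inv().apply(p-P); r=np.degrees((Rm.inv()*T).as_rotvec())
    print("dist",round(float(np.linalg.norm(p-P)),3),"row",d.round(4).tolist(),r.round(2).tolist())
E
python3 go.py 0.5616 -0.0395 0.20 -80.3
```

```text
t 0.4 pos [ 0.1237 -0.5359  0.2387] yaw -77.01 tilt [-0.e+00  2.e-04 -1.e+00] q6 -0.22 F [0.2 0.  0.7] open 0.0881
dist 0.663 row [0.0388, -0.3852, -0.5383] [3.29, -0.0, 0.01]
```

Emit:
servo_tool(commands=[[[0.039, -0.385, -0.538, 3.3, 0, 0], [0.039, -0.385, -0.538, 3.3, 0, 0], [0.039, -0.385, -0.538, 3.3, 0, 0], [0.039, -0.385, -0.538, 3.3, 0, 0], [0.039, -0.385, -0.538, 3.3, 0, 0], [0.039, -0.385, -0.538, 3.3, 0, 0], [0.039, -0.385, -0.538, 3.3, 0, 0], [0.039, -0.385, -0.538, 3.3, 0, 0], [0.039, -0.385, -0.538, 3.3, 0, 0], [0.039, -0.385, -0.538, 3.3, 0, 0]]], gripper=0)

```text
clock: 1.4
position: [0.455, -0.1598, 0.2094]
tcp_rot: [2.133, 0.18, -2.132]
wrist_force: [1.3, -0.8, 0.2]
opening: 0.0879
```

```bash
python3 go.py 0.5616 -0.0395 0.20 -80.3
```

```text
t 1.4 pos [ 0.455  -0.1598  0.2094] yaw -80.3 tilt [ 5.e-04 -4.e-04 -1.e+00] q6 0.82 F [ 1.3 -0.8  0.2] open 0.0879
dist 0.161 row [0.0094, -0.1006, -0.1254] [-0.0, -0.02, -0.03]
```

Emit:
servo_tool(commands=[[[0.009, -0.1, -0.125, 0, 0, 0], [0.009, -0.1, -0.125, 0, 0, 0], [0.009, -0.1, -0.125, 0, 0, 0], [0.009, -0.1, -0.125, 0, 0, 0], [0.009, -0.1, -0.125, 0, 0, 0], [0.009, -0.1, -0.125, 0, 0, 0]]])

```text
clock: 2.0
position: [0.5597, -0.0427, 0.2003]
tcp_rot: [2.133, 0.18, -2.134]
wrist_force: [0.3, -0.9, 0.8]
opening: 0.0881
```

```bash
python3 go.py 0.5616 -0.0395 0.20 -80.3; python3 - <<'E'
from h import *
f,K,C=grab("wrist"); save("w1.png",f)
for p in [(0.5616,-0.0395,.122),(0.513,-.0976,.122),(0.4798,-.0047,.076)]: print(proj(K,C,p))
E
```

```text
t 2.0 pos [ 0.5597 -0.0427  0.2003] yaw -80.33 tilt [-5.e-04 -2.e-04 -1.e+00] q6 1.12 F [ 0.3 -0.9  0.8] open 0.0881
dist 0.004 row [0.0003, -0.0028, -0.0024] [-0.03, 0.03, -0.01]
[[318.06007824 209.48728831]]
[[387.98965249 286.82394602]]
[[261.65877289 275.83739431]]
```

View pics/w1.png

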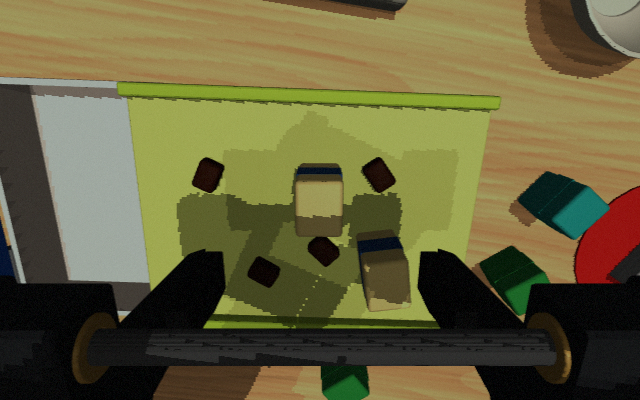

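Emit:
servo_tool(commands=[[[0.06, -0.003, -0.002, 0, 0, 0], [0.11, -0.003, -0.002, 0, 0, 0], [0.11, -0.003, -0.002, 0, 0, 0], [0.11, -0.003, -0.002, 0, 0, 0]]], gripper=70)

```text
clock: 2.45
position: [0.5611, -0.0396, 0.0901]
tcp_rot: [2.132, 0.18, -2.136]
wrist_force: [0.0, -0.4, 0.6]
opening: 0.0642
```

Emit:
servo_tool(commands=[[[0, 0, 0, 0, 0, 0], [0, 0, 0, 0, 0, 0], [0, 0, 0, 0, 0, 0], [0, 0, 0, 0, 0, 0], [0, 0, 0, 0, 0, 0], [0, 0, 0, 0, 0, 0], [0, 0, 0, 0, 0, 0]]], gripper=255, force=20)

```text
clock: 3.15
position: [0.5621, -0.0388, 0.0912]
tcp_rot: [2.134, 0.18, -2.131]
wrist_force: [-1.4, -0.5, 6.5]
opening: 0.0318
```

```bash
python3 go.py 0.5616 -0.0395 0.15 -80.3;  python3 - <<'E'
from h import *
f,K,C=grab("wrist"); save("w2.png",f)
E
```

```text
t 3.15 pos [ 0.5621 -0.0388  0.0912] yaw -80.3 tilt [ 1.5e-03 -5.0e-04 -1.0e+00] q6 1.12 F [-1.4 -0.5  6.5] open 0.0318
dist 0.059 row [-0.0588, 0.0006, 0.0005] [0.0, -0.08, -0.04]
```

View pics/w2.png

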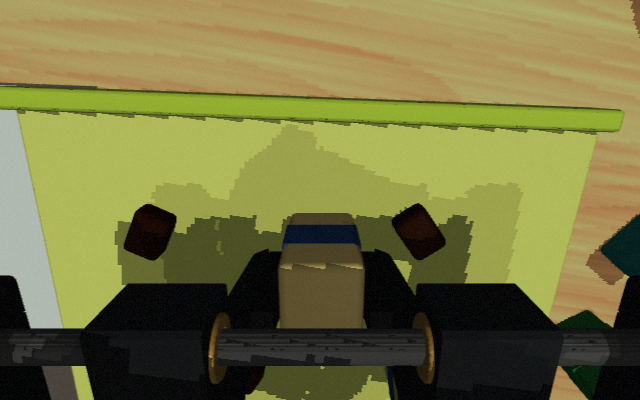

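Emit:
servo_tool(commands=[[[-0.04, 0, 0, 0, 0, 0], [-0.09, 0, 0, 0, 0, 0], [-0.14, 0, 0, 0, 0, 0], [-0.17, 0, 0, 0, 0, 0], [-0.17, 0, 0, 0, 0, 0]]])

```text
clock: 3.7
position: [0.5628, -0.0388, 0.2647]
tcp_rot: [2.14, 0.178, -2.123]
wrist_force: [0.3, -0.1, -0.5]
opening: 0.0317
```

```bash
python3 go.py 0.547 0.399 0.26 -93.4; python3 - <<'E'
from h import *
f,K,C=grab("top"); f2,K2,C2=grab("scene")
def cork(f,box):
    hsv=cv2.cvtColor(f,cv2.COLOR_RGB2HSV).astype(int); H,S,V=hsv[...,0],hsv[...,1],hsv[...,2]
    m=(H>=8)&(H<20)&(S>135)&(V<150); z=np.zeros_like(m); z[box[1]:box[3],box[0]:box[2]]=1; m&=z
    m=cv2.morphologyEx(m.astype(np.uint8),cv2.MORPH_OPEN,np.ones((4,4)))
    b=max(blobs(m,100),key=lambda x:x[1][4]); M=cv2.moments(b[2].astype(np.uint8)); return b[0],b[1]
a=cork(f,(125,180,193,285)); hsv=cv2.cvtColor(f2,cv2.COLOR_RGB2HSV)
print(a, hsv[175,435],hsv[175,465])
save("sc3.png",f2,(330,100,490,220),5)
E
```

```text
t 3.7 pos [ 0.5628 -0.0388  0.2647] yaw -80.29 tilt [ 0.008  -0.0022 -1.    ] q6 1.12 F [ 0.3 -0.1 -0.5] open 0.0317
dist 0.438 row [0.0037, -0.4342, -0.0582] [13.11, -0.45, -0.15]
(array([159.17968094, 233.50237895]), array([ 133,  193,   53,   82, 3573], dtype=int32)) [ 13 155  97] [ 18 142 122]
```

View pics/sc3.png

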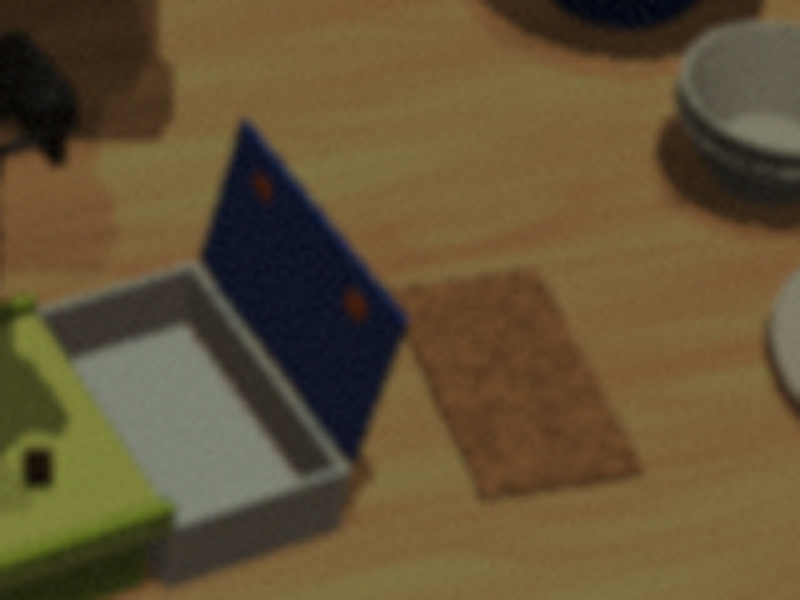

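Emit:
servo_tool(commands=[[[0.004, -0.434, -0.058, 13, 0, 0], [0.004, -0.434, -0.058, 13, 0, 0], [0.004, -0.434, -0.058, 13, 0, 0], [0.004, -0.434, -0.058, 13, 0, 0], [0.004, -0.434, -0.058, 13, 0, 0], [0.004, -0.434, -0.058, 13, 0, 0], [0.004, -0.434, -0.058, 13, 0, 0], [0.004, -0.434, -0.058, 13, 0, 0], [0.004, -0.434, -0.058, 13, 0, 0], [0.004, -0.434, -0.058, 13, 0, 0]]])

```text
clock: 4.8
position: [0.5439, 0.4033, 0.2526]
tcp_rot: [-2.19, 0.059, 2.201]
wrist_force: [-0.5, 0.2, -1.5]
opening: 0.0318
```

```bash
python3 go.py 0.547 0.399 0.10 -93.4 0.547 0.399 0.036 -93.4; python3 - <<'E'
from h import *
f2,K2,C2=grab("scene")
print(onz(K2,C2,[(457.4,193.6),(427,199.4),(437,154)],0.006))
f,K,C=grab("wrist"); save("w3.png",f)
w=np.array([[0.411, 0.4596, 0.006], [0.6146, 0.4484, 0.006], [0.6029, 0.3321, 0.006], [0.3995, 0.3456, 0.006]]); print(proj(K,C,w).round(0))
E
```

```text
t 4.8 pos [0.5439 0.4033 0.2526] yaw -93.0 tilt [-0.005  -0.0013 -1.    ] q6 2.09 F [-0.5  0.2 -1.5] open 0.0318
dist 0.153 row [0.1525, 0.0039, -0.0041] [0.4, 0.28, -0.09]
dist 0.217 row [0.2165, 0.0038, -0.0044] [0.4, 0.28, -0.09]
[[0.60926816 0.43759063 0.006     ]
 [0.60554173 0.33323488 0.006     ]
 [0.4168603  0.45402721 0.006     ]]
[[279. 271.]
 [272.  97.]
 [384. 103.]
 [373. 275.]]
```

View pics/w3.png

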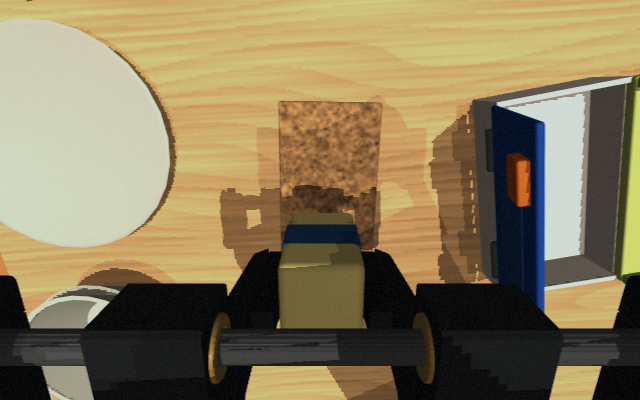

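Emit:
servo_tool(commands=[[[0.05, 0.005, -0.004, 0.4, 0.3, 0], [0.1, 0.007, -0.004, 0.4, 0.3, 0], [0.15, 0.007, -0.004, 0.4, 0.3, 0], [0.19, 0.007, -0.004, 0.4, 0.3, 0], [0.205, 0.007, -0.004, 0.4, 0.3, 0], [0.211, 0.007, -0.004, 0.4, 0.3, 0], [0.216, 0.007, -0.004, 0.4, 0.3, 0], [0.216, 0.007, -0.004, 0.4, 0.3, 0]]])

```text
clock: 5.7
position: [0.5497, 0.3912, 0.0407]
tcp_rot: [-2.194, 0.072, 2.182]
wrist_force: [-0.1, -0.7, -0.3]
opening: 0.0316
```

```bash
python3 go.py 0.547 0.396 0.036 -93.4; python3 - <<'E'
from h import *
f,K,C=grab("wrist"); save("w4.png",f)
E
```

```text
t 5.7 pos [0.5497 0.3912 0.0407] yaw -93.75 tilt [ 5.7e-03 -1.0e-04 -1.0e+00] q6 2.08 F [-0.1 -0.7 -0.3] open 0.0316
dist 0.007 row [0.0047, -0.0046, 0.0031] [-0.35, -0.33, 0.01]
```

View pics/w4.png

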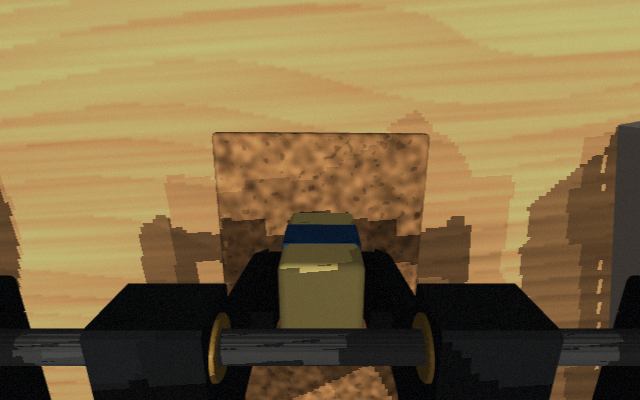

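Emit:
servo_tool(commands=[[[0.003, 0, 0, 0, 0, 0], [0.005, 0, 0, 0, 0, 0], [0.005, 0, 0, 0, 0, 0]]])

```text
clock: 6.05
position: [0.5494, 0.3917, 0.0354]
tcp_rot: [-2.194, 0.071, 2.183]
wrist_force: [-0.4, -0.9, -0.8]
opening: 0.032
```

Emit:
servo_tool(commands=[[[0.001, 0, 0, 0, 0, 0], [0.002, 0, 0, 0, 0, 0], [0.002, 0, 0, 0, 0, 0]]])

```text
clock: 6.35
position: [0.5496, 0.3917, 0.0352]
tcp_rot: [-2.196, 0.07, 2.181]
wrist_force: [-3.4, -3.6, 10.9]
opening: 0.0317
```

Emit:
servo_tool(commands=[[[-0.001, 0, 0, 0, 0, 0], [-0.001, 0, 0, 0, 0, 0], [-0.001, 0, 0, 0, 0, 0], [-0.001, 0, 0, 0, 0, 0], [-0.02, 0, 0, 0, 0, 0], [-0.06, 0, 0, 0, 0, 0], [-0.11, 0, 0, 0, 0, 0], [-0.16, 0, 0, 0, 0, 0], [-0.205, 0, 0, 0, 0, 0], [-0.215, 0, 0, 0, 0, 0]]], gripper=70)

```text
clock: 7.35
position: [0.5493, 0.3923, 0.2545]
tcp_rot: [-2.202, 0.066, 2.171]
wrist_force: [0.6, 0.7, 0.7]
opening: 0.0639
```

```bash
python3 go.py 0.513 -0.098 0.25 -73.3; python3 - <<'E'
from h import *
f,K,C=grab("wrist"); save("w5.png",f)
E
python3 meas.py
```

```text
t 7.35 pos [0.5493 0.3923 0.2545] yaw -93.69 tilt [ 0.0142  0.0039 -0.9999] q6 2.08 F [0.6 0.7 0.7] open 0.0639
dist 0.492 row [0.002, 0.4917, 0.0047] [-20.4, -0.84, 0.13]
rim [324.8 181.4] (3.5272316932678223, 112.99356842041016) 
 [[0.6157, 0.1133, 0.074], [0.6522, -0.1553, 0.074], [0.6437, -0.1563, 0.074], [0.6073, 0.1121, 0.074]]
 len 0.27089051532250846 ang 7.732786594481115
rim [336. 265.] (3.5744709968566895, 116.09944152832031) 
 [[0.4178, 0.0879, 0.074], [0.4543, -0.1823, 0.074], [0.446, -0.1833, 0.074], [0.4096, 0.0866, 0.074]]
 len 0.2725293791805249 ang 7.687806270837258
board ctr [ 0.53081201 -0.03466605  0.074     ] yaw deg 7.710228606074931 sep 0.19957303670819704
dark [350.9 202.1] 47 [7.1 5.7] w [ 0.5805 -0.0833  0.074 ]
dark [202.2 209.1] 16 [8. 2.] w [0.56   0.2695 0.074 ]
dark [295.4 211.3] 41 [4.7 7.9] w [0.5571 0.0487 0.074 ]
dark [337.6 231.9] 44 [7.6 5.6] w [ 0.5092 -0.0519  0.074 ]
dark [317.5 244.1] 42 [7.6 5.4] w [ 0.48   -0.0047  0.074 ]
dark [207.1 263.4] 18 [7. 2.] w [0.4326 0.2531 0.074 ]
dark [218.9 284.7] 59 [ 6.5 10.4] w [0.3837 0.2238 0.074 ]
butter [272.5 234. ] 114 [79.4  1.8] w [0.5034 0.0971 0.122 ] sides [(0.004, -83.1), (0.1782, -172.5)]
butter [359.  229.7] 192 [15.8 12.1] w [ 0.5128 -0.0976  0.122 ] sides [(0.0274, -73.5), (0.0355, -164.1)]
mat ((472.163330078125, 225.04893493652344), (59.52094268798828, 61.885047912597656), 141.73280334472656) [[ 0.53253322 -0.3987057   0.003     ]]
tray ((158.5, 238.0), (92.0, 67.0), 90.0) [0.4931 0.3944 0.006 ] [[0.6073, 0.4851, 0.006], [0.6092, 0.3154, 0.006], [0.3787, 0.3057, 0.006], [0.3772, 0.4716, 0.006]] [np.float64(0.16971035527372086), np.float64(0.2306847913217322)]
```

View pics/w5.png

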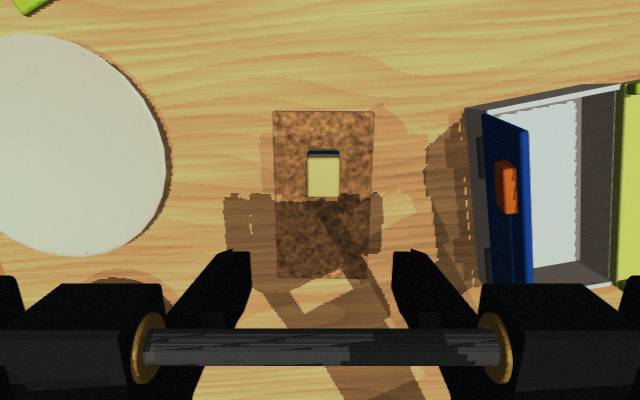

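Emit:
servo_tool(commands=[[[0.03, 0.491, 0.005, -20, -0.8, 0], [0.03, 0.491, 0.005, -20, -0.8, 0], [0.03, 0.491, 0.005, -20, -0.8, 0], [0.03, 0.491, 0.005, -20, -0.8, 0], [0.03, 0.491, 0.005, -20, -0.8, 0], [0.03, 0.491, 0.005, -20, -0.8, 0], [0.03, 0.491, 0.005, -20, -0.8, 0], [0.03, 0.491, 0.005, -20, -0.8, 0], [0.03, 0.491, 0.005, -20, -0.8, 0], [0.03, 0.491, 0.005, -20, -0.8, 0]]])

```text
clock: 8.45
position: [0.5104, -0.0999, 0.216]
tcp_rot: [2.057, 0.297, -2.083]
wrist_force: [0.9, 0.3, 0.7]
opening: 0.0641
```

Emit:
servo_tool(commands=[[[0, 0, 0, 0, 0, 0], [0, 0, 0, 0, 0, 0]]])

```text
clock: 8.65
position: [0.511, -0.0982, 0.2164]
tcp_rot: [2.058, 0.296, -2.083]
wrist_force: [-0.4, 0.4, -0.1]
opening: 0.0641
```

```bash
python3 go.py 0.5128 -0.0976 0.09 -73.7; python3 - <<'E'
from h import *
f,K,C=grab("wrist"); save("w6.png",f)
print(proj(K,C,[(0.5128,-.0976,.122),(0.5128,-.0976,.118)]))
hsv=cv2.cvtColor(f,cv2.COLOR_RGB2HSV); print(hsv[230:300:10,320])
E
```

```text
t 8.65 pos [ 0.511  -0.0982  0.2164] yaw -73.82 tilt [-0.0119 -0.     -0.9999] q6 0.87 F [-0.4  0.4 -0.1] open 0.0641
dist 0.126 row [0.1264, 0.0004, -0.0034] [-0.12, 0.66, 0.19]
[[322.61973581 201.4102811 ]
 [322.61577788 199.63655903]]
[[ 33 128 180]
 [ 33 137 132]
 [ 32 134 110]
 [ 36 178 175]
 [ 15 136 150]
 [ 15 140 153]
 [ 20 124 168]]
```

View pics/w6.png

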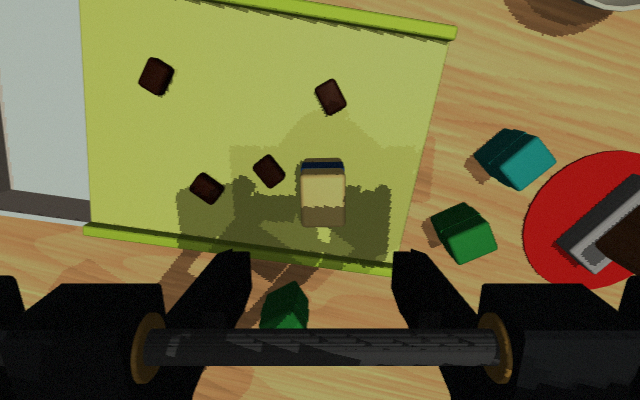

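Emit:
servo_tool(commands=[[[0.05, 0, -0.003, 0, 0.7, 0], [0.1, 0, -0.003, 0, 0.7, 0], [0.126, 0, -0.003, 0, 0.7, 0], [0.126, 0, -0.003, 0, 0.7, 0], [0.126, 0, -0.003, 0, 0.7, 0]]])

```text
clock: 9.2
position: [0.5139, -0.0963, 0.0928]
tcp_rot: [2.072, 0.299, -2.065]
wrist_force: [0.5, 0.4, 0.4]
opening: 0.064
```

Emit:
servo_tool(commands=[[[0, 0, 0, 0, 0, 0], [0, 0, 0, 0, 0, 0], [0, 0, 0, 0, 0, 0], [0, 0, 0, 0, 0, 0], [0, 0, 0, 0, 0, 0], [0, 0, 0, 0, 0, 0], [0, 0, 0, 0, 0, 0]]], gripper=255, force=20)

```text
clock: 9.9
position: [0.5138, -0.0975, 0.0927]
tcp_rot: [2.074, 0.297, -2.065]
wrist_force: [-0.6, -0.1, 5.3]
opening: 0.0319
```

Emit:
servo_tool(commands=[[[-0.04, 0, 0, 0, 0, 0], [-0.09, 0, 0, 0, 0, 0], [-0.14, 0, 0, 0, 0, 0], [-0.17, 0, 0, 0, 0, 0], [-0.17, 0, 0, 0, 0, 0]]])

```text
clock: 10.4
position: [0.514, -0.098, 0.2662]
tcp_rot: [2.078, 0.293, -2.057]
wrist_force: [0.8, 0.3, -0.9]
opening: 0.0315
```

```bash
python3 go.py 0.467 0.394 0.255 -93.4; python3 - <<'E'
from h import *
f,K,C=grab("wrist"); save("w7.png",f)
E
```

```text
t 10.4 pos [ 0.514  -0.098   0.2662] yaw -73.7 tilt [ 0.0102 -0.0016 -0.9999] q6 0.87 F [ 0.8  0.3 -0.9] open 0.0315
dist 0.494 row [0.0099, -0.4855, -0.0929] [19.7, -0.58, -0.16]
```

View pics/w7.png

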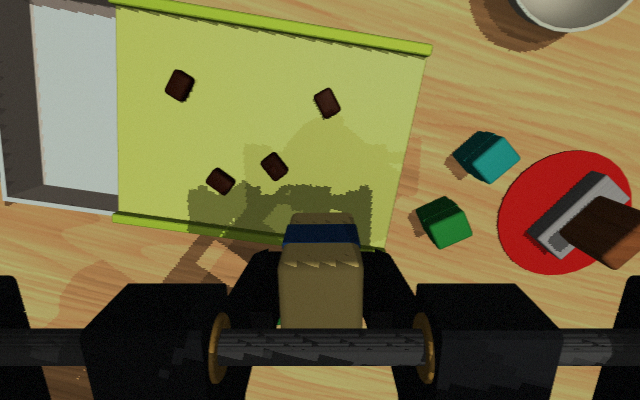

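Emit:
servo_tool(commands=[[[0.01, -0.485, -0.093, 19.7, -0.6, 0], [0.01, -0.485, -0.093, 19.7, -0.6, 0], [0.01, -0.485, -0.093, 19.7, -0.6, 0], [0.01, -0.485, -0.093, 19.7, -0.6, 0], [0.01, -0.485, -0.093, 19.7, -0.6, 0], [0.01, -0.485, -0.093, 19.7, -0.6, 0], [0.01, -0.485, -0.093, 19.7, -0.6, 0], [0.01, -0.485, -0.093, 19.7, -0.6, 0], [0.01, -0.485, -0.093, 19.7, -0.6, 0], [0.01, -0.485, -0.093, 19.7, -0.6, 0]]])

```text
clock: 11.45
position: [0.4654, 0.3927, 0.2505]
tcp_rot: [-2.181, 0.067, 2.204]
wrist_force: [1.9, -0.1, -0.6]
opening: 0.0318
```

Emit:
servo_tool(commands=[[[0, 0, 0, 0, 0, 0], [0, 0, 0, 0, 0, 0], [0, 0, 0, 0, 0, 0]]])

```text
clock: 11.75
position: [0.4666, 0.3899, 0.2518]
tcp_rot: [-2.181, 0.068, 2.201]
wrist_force: [-0.4, 0.1, -1.0]
opening: 0.0321
```

```bash
python3 go.py 0.467 0.394 0.038 -93.4; python3 - <<'E'
from h import *
f,K,C=grab("wrist"); save("w8.png",f)
E
```

```text
t 11.75 pos [0.4666 0.3899 0.2518] yaw -93.46 tilt [-9.1e-03 -9.0e-04 -1.0e+00] q6 2.13 F [-0.4  0.1 -1. ] open 0.0321
dist 0.214 row [0.2138, -0.0045, -0.0021] [-0.06, 0.52, -0.08]
```

View pics/w8.png

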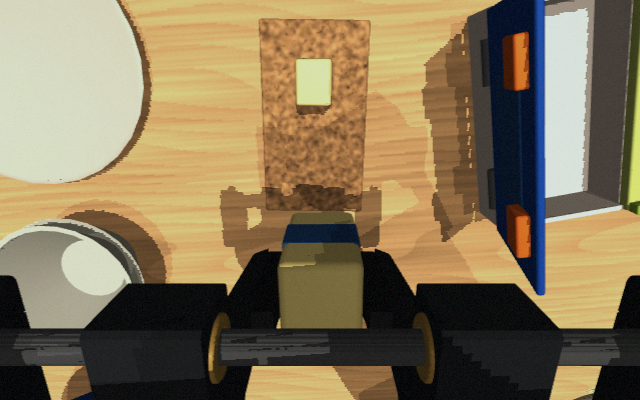

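```bash
python3 - <<'E'
from h import *
f,K,C=grab("wrist"); print(onz(K,C,[(260,19),(369,21),(361,211),(267,209)],0.006).round(4))
w=onz(K,C,[(297,57),(331,58),(331,104),(297,104)],0.066); print(w.round(4),w.mean(0))
E
```

```text
[[0.6104 0.4414 0.006 ]
 [0.6021 0.3349 0.006 ]
 [0.4046 0.3481 0.006 ]
 [0.4138 0.456  0.006 ]]
[[0.5696 0.4047 0.066 ]
 [0.567  0.3757 0.066 ]
 [0.529  0.3777 0.066 ]
 [0.5309 0.4079 0.066 ]] [0.54912242 0.3915094  0.066     ]
```

Emit:
servo_tool(commands=[[[0.05, -0.004, -0.002, 0, 0.5, 0], [0.1, -0.004, -0.002, 0, 0.5, 0], [0.15, -0.004, -0.002, 0, 0.5, 0], [0.19, -0.004, -0.002, 0, 0.5, 0], [0.205, -0.004, -0.002, 0, 0.5, 0], [0.211, -0.004, -0.002, 0, 0.5, 0], [0.213, -0.004, -0.002, 0, 0.5, 0], [0.213, -0.004, -0.002, 0, 0.5, 0], [0.213, -0.004, -0.002, 0, 0.5, 0]]])

```text
clock: 12.75
position: [0.4678, 0.395, 0.0413]
tcp_rot: [-2.194, 0.064, 2.187]
wrist_force: [0.1, 0.3, 0.4]
opening: 0.0316
```

```bash
python3 go.py 0.467 0.394 0.036 -93.4; python3 - <<'E'
from h import *
f,K,C=grab("wrist"); save("w9.png",f)
E
```

```text
t 12.75 pos [0.4678 0.395  0.0413] yaw -93.42 tilt [ 0.0035  0.001  -1.    ] q6 2.14 F [0.1 0.3 0.4] open 0.0316
dist 0.005 row [0.0053, 0.0011, 0.0008] [-0.02, -0.2, 0.07]
```

View pics/w9.png

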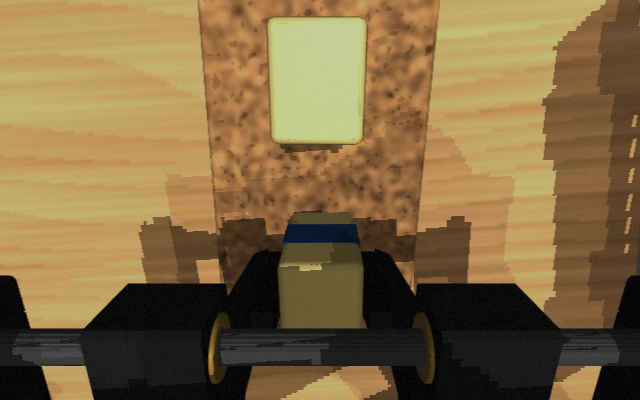

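Emit:
servo_tool(commands=[[[0.003, 0, 0, 0, 0, 0], [0.005, 0, 0, 0, 0, 0], [0.005, 0, 0, 0, 0, 0]]])

```text
clock: 13.1
position: [0.4674, 0.3947, 0.0364]
tcp_rot: [-2.195, 0.065, 2.188]
wrist_force: [-2.7, -2.8, 11.1]
opening: 0.0314
```

Contact felt (11 N up), so I release and rise, then return towards the scraper.

Emit:
servo_tool(commands=[[[-0.001, 0, 0, 0, 0, 0], [-0.001, 0, 0, 0, 0, 0], [-0.001, 0, 0, 0, 0, 0], [-0.001, 0, 0, 0, 0, 0], [-0.02, 0, 0, 0, 0, 0], [-0.06, 0, 0, 0, 0, 0], [-0.11, 0, 0, 0, 0, 0], [-0.16, 0, 0, 0, 0, 0], [-0.205, 0, 0, 0, 0, 0], [-0.215, 0, 0, 0, 0, 0]]], gripper=70)

```text
clock: 14.1
position: [0.4679, 0.3956, 0.2555]
tcp_rot: [-2.199, 0.06, 2.179]
wrist_force: [-0.1, 0.8, 0.3]
opening: 0.0637
```

```bash
cat > scr.py <<'E'
from h import *
f,K,C=grab("top"); hsv=cv2.cvtColor(f,cv2.COLOR_RGB2HSV).astype(int);m=(hsv[...,0]>10)&(hsv[...,0]<20)&(hsv[...,1]>150)&(hsv[...,2]>85);m[:,:440]=0;m[:,510:]=0;m[:190]=0;m[255:]=0
save("topm.png",f,(390,170,530,280),4)
for c,st,mm in blobs(m,25):
    r=cv2.minAreaRect(np.argwhere(mm)[:,::-1].astype(np.float32)); w=onz(K,C,cv2.boxPoints(r),0.098);print(c,st,w.mean(0),[(np.linalg.norm(w[i]-w[i+1]),np.degrees(np.arctan2(*(w[i+1]-w[i])[[1,0]]))) for i in (0,1)])
E
python3 go.py 0.5385 -0.400 0.25 -113.3; python3 meas.py | grep -v rim; python3 scr.py;python3 - <<'E'
from h import *
f,K,C=grab("wrist"); save("w10.png",f)
E
```

```text
t 14.1 pos [0.4679 0.3956 0.2555] yaw -93.39 tilt [ 0.0097  0.0045 -0.9999] q6 2.14 F [-0.1  0.8  0.3] open 0.0637
dist 0.799 row [0.0027, 0.79, -0.1176] [19.9, -0.48, 0.38]
 [[0.6154, 0.1129, 0.074], [0.6524, -0.1552, 0.074], [0.644, -0.1562, 0.074], [0.6071, 0.1117, 0.074]]
 len 0.27060216631984296 ang 7.842295035484069
 [[0.4179, 0.0879, 0.074], [0.4544, -0.1823, 0.074], [0.446, -0.1833, 0.074], [0.4096, 0.0866, 0.074]]
 len 0.27253098111924173 ang 7.687894469377491
board ctr [ 0.53083374 -0.03473926  0.074     ] yaw deg 7.7648205928820895 sep 0.19948747614508863
dark [350.9 202. ] 48 [7.1 5.7] w [ 0.5806 -0.0834  0.074 ]
dark [202.2 209.1] 16 [8. 2.] w [0.56   0.2695 0.074 ]
dark [295.3 211.1] 43 [5.1 7.9] w [0.5574 0.0489 0.074 ]
dark [337.5 231.8] 45 [7.8 5.6] w [ 0.5093 -0.0517  0.074 ]
dark [317.5 244.1] 42 [7.6 5.4] w [ 0.48   -0.0047  0.074 ]
dark [207.1 263.5] 17 [7. 2.] w [0.4324 0.2532 0.074 ]
butter [272.6 234.5] 117 [79.4  1.8] w [0.5034 0.0971 0.122 ] sides [(0.004, -83.1), (0.1782, -172.5)]
mat ((472.1826171875, 225.0541229248047), (59.56008529663086, 61.85076141357422), 142.8611297607422) [[ 0.53252051 -0.39875461  0.003     ]]
tray ((158.5, 238.0), (92.0, 67.0), 90.0) [0.4931 0.3944 0.006 ] [[0.6073, 0.4851, 0.006], [0.6092, 0.3154, 0.006], [0.3787, 0.3057, 0.006], [0.3772, 0.4716, 0.006]] [np.float64(0.16971035527372086), np.float64(0.2306847913217322)]
[488.59487179 220.08205128] [481 209  16  24 195] [ 0.53922285 -0.4013841   0.098     ] [(np.float64(0.0548888048346365), np.float64(-23.363920049356995)), (np.float64(0.019671833488341922), np.float64(-111.55313754322863))]
```

View pics/w10.png

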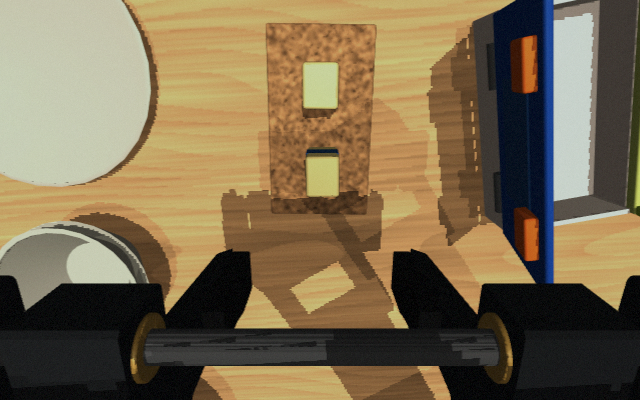

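View pics/topm.png

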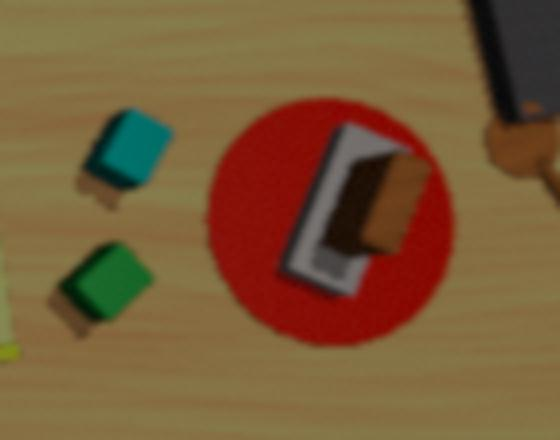

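Emit:
servo_tool(commands=[[[0.003, 0.79, -0.118, 20, -0.5, 0.3], [0.003, 0.79, -0.118, 20, -0.5, 0.3], [0.003, 0.79, -0.118, 20, -0.5, 0.3], [0.003, 0.79, -0.118, 20, -0.5, 0.3], [0.003, 0.79, -0.118, 20, -0.5, 0.3], [0.003, 0.79, -0.118, 20, -0.5, 0.3], [0.003, 0.79, -0.118, 20, -0.5, 0.3], [0.003, 0.79, -0.118, 20, -0.5, 0.3], [0.003, 0.79, -0.118, 20, -0.5, 0.3], [0.003, 0.79, -0.118, 20, -0.5, 0.3]]])

```text
clock: 15.25
position: [0.5104, -0.1049, 0.2458]
tcp_rot: [-1.986, 0.418, 2.01]
wrist_force: [0.1, 0.5, 0.9]
opening: 0.064
```

```bash
python3 go.py 0.5385 -0.400 0.22 -113.3
```

```text
t 15.25 pos [ 0.5104 -0.1049  0.2458] yaw -113.41 tilt [-0.0122 -0.0012 -0.9999] q6 1.55 F [0.1 0.5 0.9] open 0.064
dist 0.298 row [0.0258, 0.2594, -0.1433] [-0.12, 0.62, -0.34]
```

Emit:
servo_tool(commands=[[[0.026, 0.259, -0.143, 0, 0.6, -0.3], [0.026, 0.259, -0.143, 0, 0.6, -0.3], [0.026, 0.259, -0.143, 0, 0.6, -0.3], [0.026, 0.259, -0.143, 0, 0.6, -0.3], [0.026, 0.259, -0.143, 0, 0.6, -0.3], [0.026, 0.259, -0.143, 0, 0.6, -0.3], [0.026, 0.259, -0.143, 0, 0.6, -0.3], [0.026, 0.259, -0.143, 0, 0.6, -0.3]]])

```text
clock: 16.05
position: [0.5387, -0.3979, 0.2196]
tcp_rot: [-1.995, 0.413, 1.996]
wrist_force: [-0.2, 0.6, 0.5]
opening: 0.0639
```

```bash
python3 go.py 0.539 -0.401 0.05 -113.3;python3 - <<'E'
from h import *
f,K,C=grab("wrist"); save("w11.png",f)
print(proj(K,C,[(.539,-.401,.098)]))
E
```

```text
t 16.05 pos [ 0.5387 -0.3979  0.2196] yaw -113.48 tilt [ 0.      0.0015 -1.    ] q6 1.17 F [-0.2  0.6  0.5] open 0.0639
dist 0.17 row [0.1696, 0.0029, -0.0016] [-0.18, 0.03, 0.08]
[[326.07211921 191.7496067 ]]
```

View pics/w11.png

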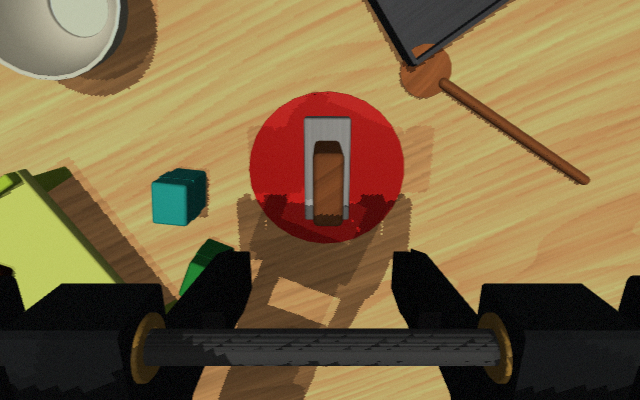

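Emit:
servo_tool(commands=[[[0.05, 0.004, -0.002, 0, 0, 0], [0.1, 0.004, -0.002, 0, 0, 0], [0.14, 0.004, -0.002, 0, 0, 0], [0.165, 0.004, -0.002, 0, 0, 0], [0.17, 0.004, -0.002, 0, 0, 0], [0.17, 0.004, -0.002, 0, 0, 0]]])

```text
clock: 16.7
position: [0.5405, -0.4015, 0.0531]
tcp_rot: [-2.001, 0.414, 1.994]
wrist_force: [-0.3, 0.2, 0.6]
opening: 0.0637
```

Emit:
servo_tool(commands=[[[0, 0, 0, 0, 0, 0], [0, 0, 0, 0, 0, 0], [0, 0, 0, 0, 0, 0], [0, 0, 0, 0, 0, 0], [0, 0, 0, 0, 0, 0], [0, 0, 0, 0, 0, 0], [0, 0, 0, 0, 0, 0], [0, 0, 0, 0, 0, 0]]], gripper=255, force=45)

```text
clock: 17.5
position: [0.5402, -0.4027, 0.0529]
tcp_rot: [-2.001, 0.416, 1.993]
wrist_force: [-0.6, -0.9, 1.1]
opening: 0.0235
```

```bash
python3 go.py 0.539 -0.401 0.05 -113.3;python3 - <<'E'
from h import *
f,K,C=grab("wrist"); save("w12.png",f)
E
python3 scr.py
```

```text
t 17.5 pos [ 0.5402 -0.4027  0.0529] yaw -113.41 tilt [ 0.0034 -0.0025 -1.    ] q6 1.16 F [-0.6 -0.9  1.1] open 0.0235
dist 0.004 row [0.0029, -0.0011, 0.0017] [-0.11, -0.24, -0.05]
```

View pics/w12.png

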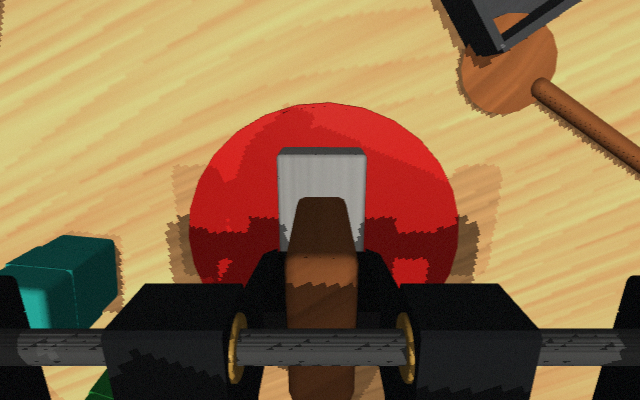

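Emit:
servo_tool(commands=[[[-0.03, 0, 0, 0, 0, 0], [-0.07, 0, 0, 0, 0, 0], [-0.11, 0, 0, 0, 0, 0], [-0.15, 0, 0, 0, 0, 0], [-0.15, 0, 0, 0, 0, 0]]])

```text
clock: 18.1
position: [0.541, -0.4033, 0.2089]
tcp_rot: [-2.013, 0.422, 1.987]
wrist_force: [-0.7, -0.3, -1.0]
opening: 0.0237
```

```bash
cat > bw.py <<'E'
import sys,numpy as np
a=np.radians(7.75)
for i in range(1,len(sys.argv),2):
    x,y=float(sys.argv[i]),float(sys.argv[i+1]); print(x,y,"->",round(0.5308+x*np.cos(a)-y*np.sin(a),4),round(-0.0347+x*np.sin(a)+y*np.cos(a),4))
E
python3 bw.py .043 -.115 .043 .135 -.035 -.115 -.035 .135
python3 go.py 0.5889 -0.1429 0.20 -82.25;python3 - <<'E'
from h import *
f,K,C=grab("wrist"); save("w13.png",f)
E
```

```text
0.043 -0.115 -> 0.5889 -0.1429
0.043 0.135 -> 0.5552 0.1049
-0.035 -0.115 -> 0.5116 -0.1534
-0.035 0.135 -> 0.4779 0.0943
t 18.1 pos [ 0.541  -0.4033  0.2089] yaw -113.39 tilt [ 0.0108 -0.01   -0.9999] q6 1.16 F [-0.7 -0.3 -1. ] open 0.0237
dist 0.265 row [0.0069, -0.2581, 0.0595] [-31.14, -0.7, -0.49]
```

View pics/w13.png

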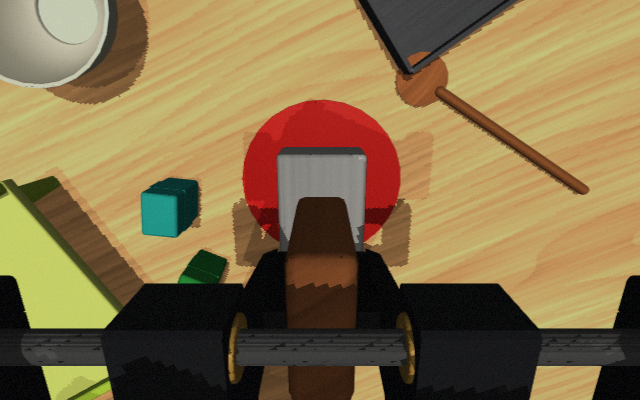

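Emit:
servo_tool(commands=[[[0.007, -0.258, 0.06, -31.1, -0.3, -0.2], [0.007, -0.258, 0.06, -31.1, -0.3, -0.2], [0.007, -0.258, 0.06, -31.1, -0.3, -0.2], [0.007, -0.258, 0.06, -31.1, -0.3, -0.2], [0.007, -0.258, 0.06, -31.1, -0.3, -0.2], [0.007, -0.258, 0.06, -31.1, -0.3, -0.2], [0.007, -0.258, 0.06, -31.1, -0.3, -0.2], [0.007, -0.258, 0.06, -31.1, -0.3, -0.2], [0.007, -0.258, 0.06, -31.1, -0.3, -0.2]]])

```text
clock: 19.05
position: [0.5869, -0.1432, 0.1947]
tcp_rot: [2.152, 0.145, -2.156]
wrist_force: [-0.3, 0.3, -1.7]
opening: 0.0238
```

```bash
python3 go.py 0.5889 -0.1429 0.114 -82.25;python3 - <<'E'
from h import *
f,K,C=grab("wrist"); save("w14.png",f)
f,K,C=grab("top"); save("top14.png",f,(190,160,400,300),3.5)
E
```

```text
t 19.05 pos [ 0.5869 -0.1432  0.1947] yaw -82.41 tilt [-0.0021  0.0017 -1.    ] q6 1.0 F [-0.3  0.3 -1.7] open 0.0238
dist 0.081 row [0.0807, 0.0001, -0.0022] [-0.16, 0.11, 0.11]
```

View pics/w14.png

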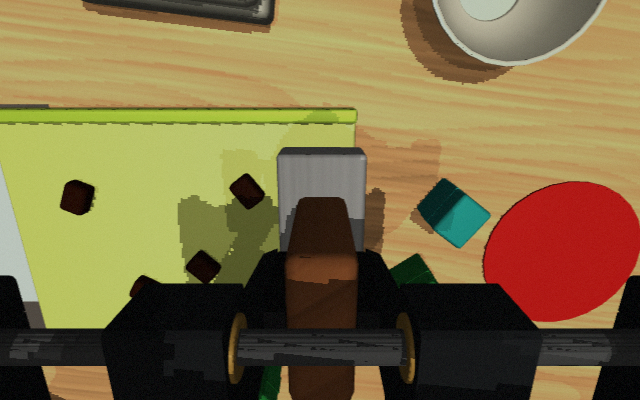

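View pics/top14.png

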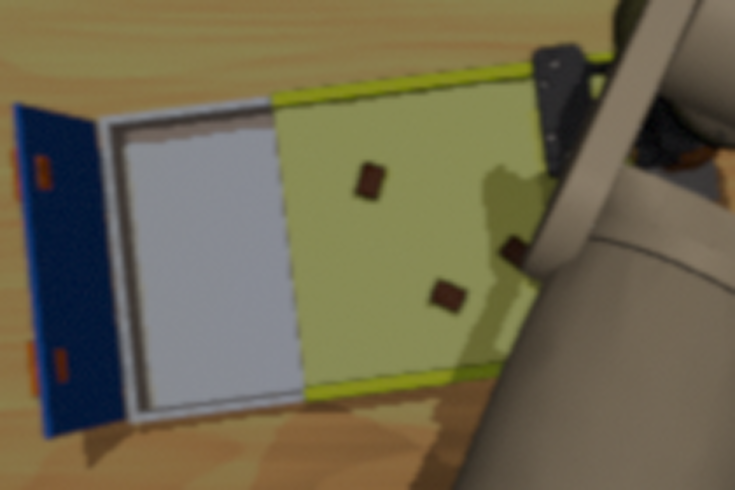

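Emit:
servo_tool(commands=[[[0.03, 0, -0.002, 0, 0, 0], [0.06, 0, -0.002, 0, 0, 0], [0.078, 0, -0.002, 0, 0, 0], [0.081, 0, -0.002, 0, 0, 0], [0.081, 0, -0.002, 0, 0, 0]]])

```text
clock: 19.65
position: [0.5891, -0.142, 0.1146]
tcp_rot: [2.152, 0.146, -2.154]
wrist_force: [0.2, -0.6, -1.8]
opening: 0.0238
```

```bash
python3 go.py 0.5889 -0.1429 0.113 -82.25;python3 - <<'E'
from h import *
f,K,C=grab("wrist"); save("w15.png",f)
E
```

```text
t 19.65 pos [ 0.5891 -0.142   0.1146] yaw -82.36 tilt [-0.0011  0.0016 -1.    ] q6 1.01 F [ 0.2 -0.6 -1.8] open 0.0238
dist 0.002 row [0.0016, 0.0009, 0.0003] [-0.11, 0.05, 0.1]
```

View pics/w15.png

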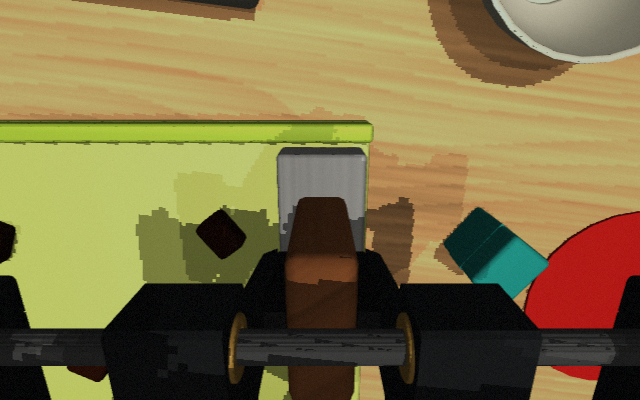

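Emit:
servo_tool(commands=[[[0.001, -0.012, 0, -0.1, 0, 0], [0.001, -0.026, 0, -0.1, 0, 0], [0.001, -0.04, 0, -0.1, 0, 0], [0.001, -0.054, 0, -0.1, 0, 0], [0.001, -0.068, 0, -0.1, 0, 0], [0.001, -0.082, 0, -0.1, 0, 0], [0.001, -0.096, 0, -0.1, 0, 0], [0.001, -0.11, 0, -0.1, 0, 0], [0.001, -0.124, 0, -0.1, 0, 0], [0.001, -0.138, 0, -0.1, 0, 0]]])

```text
clock: 20.7
position: [0.5704, -0.0033, 0.1136]
tcp_rot: [2.151, 0.148, -2.153]
wrist_force: [1.3, -0.6, -1.5]
opening: 0.0235
```

```bash
python3 go.py 0.5552 .1049 .1135 -82.25;python3 - <<'E'
from h import *
f,K,C=grab("wrist"); save("w16.png",f)
E
```

```text
t 20.7 pos [ 0.5704 -0.0033  0.1136] yaw -82.21 tilt [-0.0012  0.0017 -1.    ] q6 1.22 F [ 1.3 -0.6 -1.5] open 0.0235
dist 0.109 row [0.0003, -0.1093, 0.0004] [0.04, 0.06, 0.1]
```

View pics/w16.png

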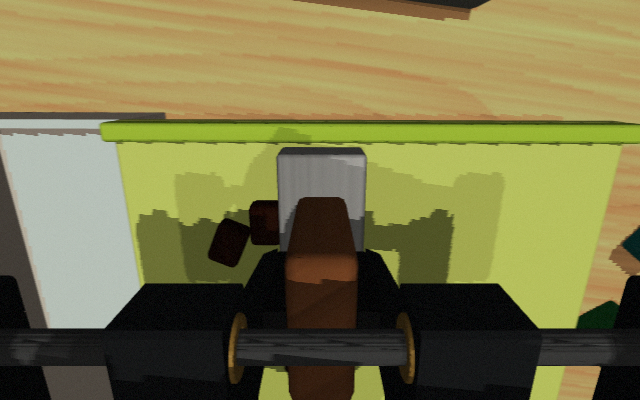

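Emit:
servo_tool(commands=[[[0, -0.014, 0, 0, 0, 0], [0, -0.028, 0, 0, 0, 0], [0, -0.042, 0, 0, 0, 0], [0, -0.056, 0, 0, 0, 0], [0, -0.07, 0, 0, 0, 0], [0, -0.084, 0, 0, 0, 0], [0, -0.098, 0, 0, 0, 0], [0, -0.109, 0, 0, 0, 0], [0, -0.109, 0, 0, 0, 0], [0, -0.109, 0, 0, 0, 0]]])

```text
clock: 21.75
position: [0.5558, 0.1036, 0.1138]
tcp_rot: [2.15, 0.149, -2.152]
wrist_force: [-0.7, -0.7, -1.8]
opening: 0.0237
```

```bash
python3 go.py 0.5552 .1049 .20 -82.25 0.5116 -0.1534 0.18 -82.25;python3 - <<'E'
from h import *
f,K,C=grab("wrist"); save("w17.png",f)
f,K,C=grab("top"); save("top17.png",f,(190,160,400,300),3.5)
E
```

```text
t 21.75 pos [0.5558 0.1036 0.1138] yaw -82.18 tilt [-0.0011  0.0014 -1.    ] q6 1.41 F [-0.7 -0.7 -1.8] open 0.0237
dist 0.086 row [-0.0862, -0.0015, 0.0005] [0.07, 0.05, 0.09]
dist 0.269 row [-0.0665, 0.2485, 0.0788] [0.07, 0.05, 0.09]
```

View pics/w17.png

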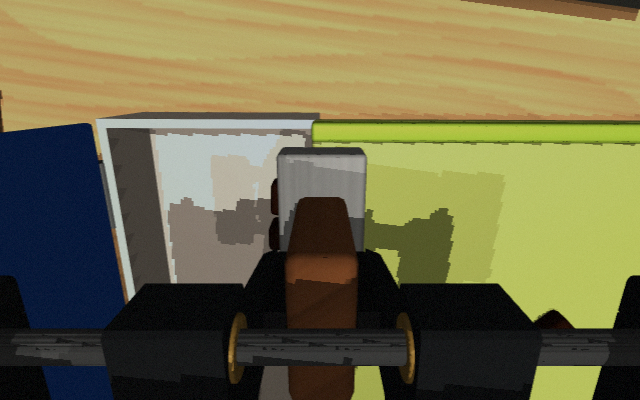

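View pics/top17.png

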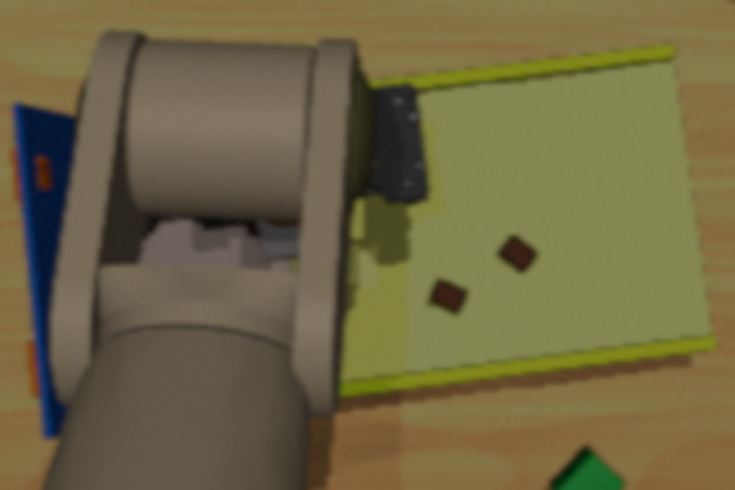

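Emit:
servo_tool(commands=[[[-0.03, 0, 0, 0, 0, 0], [-0.06, 0.01, 0, 0, 0, 0], [-0.06, 0.05, 0.02, 0, 0, 0], [-0.06, 0.09, 0.04, 0, 0, 0], [-0.06, 0.13, 0.06, 0, 0, 0], [-0.06, 0.17, 0.079, 0, 0, 0], [-0.06, 0.21, 0.079, 0, 0, 0], [-0.06, 0.214, 0.079, 0, 0, 0], [-0.06, 0.214, 0.079, 0, 0, 0]]])

```text
clock: 22.75
position: [0.5065, -0.1204, 0.1734]
tcp_rot: [2.152, 0.146, -2.154]
wrist_force: [0.1, 0.5, -1.6]
opening: 0.0238
```

```bash
python3 go.py 0.5069 -.1187 .1135 -82.25;python3 - <<'E'
from h import *
f,K,C=grab("wrist"); save("w18.png",f)
f,K,C=grab("top"); save("top18.png",f,(190,160,400,300),3.5)
E
```

```text
t 22.75 pos [ 0.5065 -0.1204  0.1734] yaw -82.36 tilt [-0.0012  0.0019 -1.    ] q6 0.98 F [ 0.1  0.5 -1.6] open 0.0238
dist 0.06 row [0.0599, -0.0015, -0.0007] [-0.11, 0.06, 0.12]
```

View pics/w18.png

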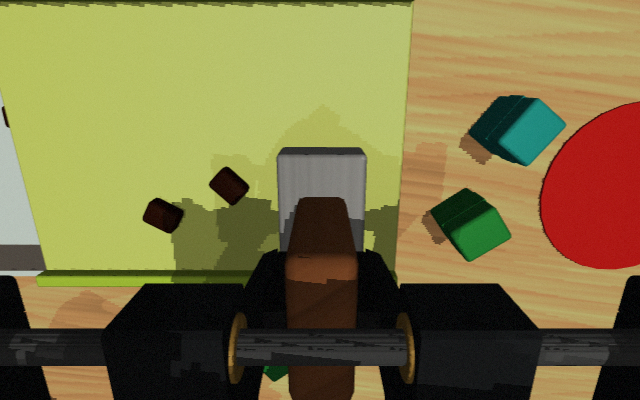

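View pics/top18.png

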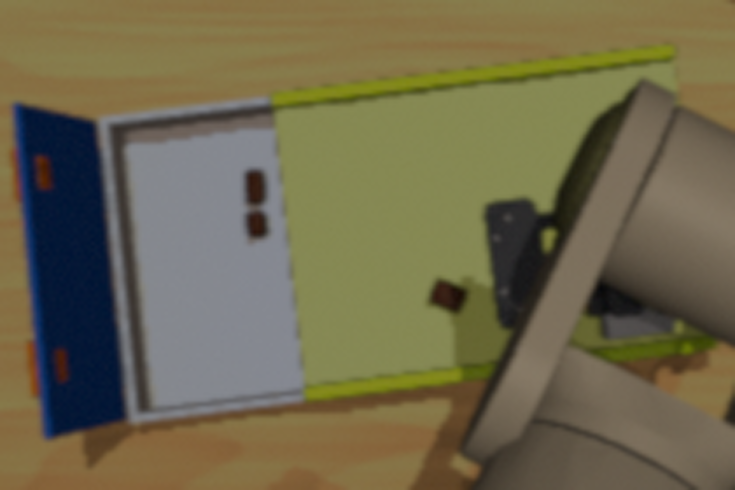

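Emit:
servo_tool(commands=[[[0.03, -0.001, 0, 0, 0, 0], [0.05, -0.001, 0, 0, 0, 0], [0.058, -0.001, 0, 0, 0, 0], [0.06, -0.001, 0, 0, 0, 0], [0.06, -0.001, 0, 0, 0, 0]]])

```text
clock: 23.35
position: [0.5068, -0.1178, 0.1141]
tcp_rot: [2.151, 0.149, -2.151]
wrist_force: [0.8, 0.3, -1.4]
opening: 0.0234
```

Emit:
servo_tool(commands=[[[0, -0.012, 0, 0, 0, 0], [0, -0.026, 0, 0, 0, 0], [0, -0.04, 0, 0, 0, 0], [0, -0.054, 0, 0, 0, 0], [0, -0.068, 0, 0, 0, 0], [0, -0.082, 0, 0, 0, 0], [0, -0.096, 0, 0, 0, 0], [0, -0.11, 0, 0, 0, 0], [0, -0.124, 0, 0, 0, 0], [0, -0.138, 0, 0, 0, 0]]])

```text
clock: 24.35
position: [0.4875, 0.0196, 0.1138]
tcp_rot: [2.151, 0.148, -2.153]
wrist_force: [-0.4, -0.1, -2.0]
opening: 0.0236
```

```bash
python3 bw.py -.035 .138; python3 go.py 0.4775 .0973 .1135 -82.25;python3 - <<'E'
from h import *
f,K,C=grab("wrist"); save("w19.png",f)
E
```

```text
-0.035 0.138 -> 0.4775 0.0973
t 24.35 pos [0.4875 0.0196 0.1138] yaw -82.21 tilt [-0.0011  0.0016 -1.    ] q6 1.23 F [-0.4 -0.1 -2. ] open 0.0236
dist 0.078 row [0.0004, -0.0783, -0.0006] [0.04, 0.05, 0.1]
```

View pics/w19.png

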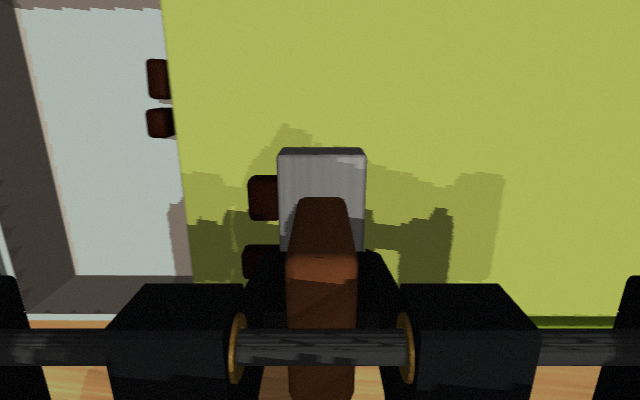

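Emit:
servo_tool(commands=[[[0, -0.014, 0, 0, 0, 0], [0, -0.028, 0, 0, 0, 0], [0, -0.042, 0, 0, 0, 0], [0, -0.056, 0, 0, 0, 0], [0, -0.07, 0, 0, 0, 0], [0, -0.079, 0, 0, 0, 0], [0, -0.079, 0, 0, 0, 0], [0, -0.079, 0, 0, 0, 0]]])

```text
clock: 25.2
position: [0.477, 0.0968, 0.1139]
tcp_rot: [2.15, 0.149, -2.152]
wrist_force: [-0.1, -0.3, -2.2]
opening: 0.0237
```

Emit:
servo_tool(commands=[[[-0.03, 0, 0, 0, 0, 0], [-0.07, 0, 0, 0, 0, 0], [-0.085, 0.03, 0, 0, 0, 0], [-0.085, 0.08, 0, 0, 0, 0], [-0.085, 0.13, 0, 0, 0, 0], [-0.085, 0.18, 0, 0, 0, 0], [-0.085, 0.22, 0, 0, 0, 0], [-0.085, 0.22, 0, 0, 0, 0]]])

```text
clock: 26.0
position: [0.5072, -0.1265, 0.1981]
tcp_rot: [2.153, 0.141, -2.155]
wrist_force: [0.0, 0.2, -1.8]
opening: 0.0238
```

```bash
python3 go.py 0.5325 -.399 .20 -113.3;python3 - <<'E'
from h import *
f,K,C=grab("wrist"); save("w20.png",f)
f,K,C=grab("top"); save("top20.png",f,(190,160,400,300),3.5)
E
```

```text
t 26.0 pos [ 0.5072 -0.1265  0.1981] yaw -82.55 tilt [-9.e-04  3.e-04 -1.e+00] q6 0.97 F [ 0.   0.2 -1.8] open 0.0238
dist 0.274 row [-0.002, 0.2735, 0.0103] [30.75, 0.05, 0.01]
```

View pics/w20.png

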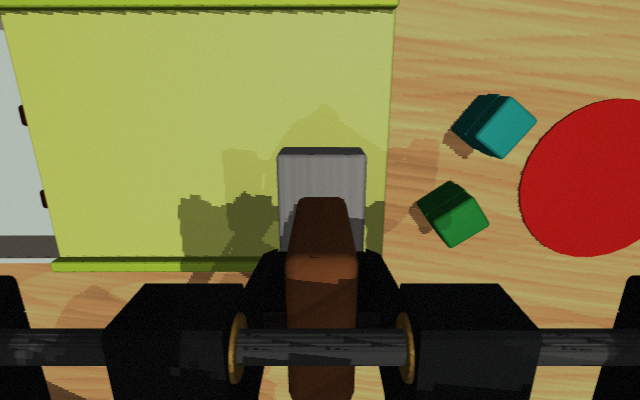

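View pics/top20.png

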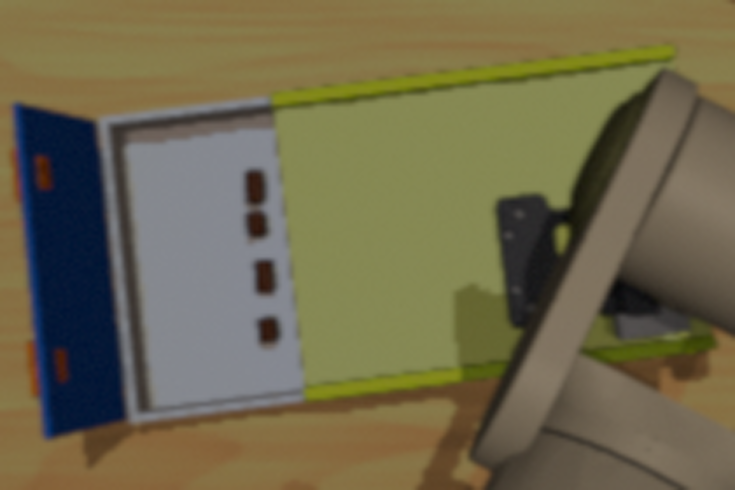

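Emit:
servo_tool(commands=[[[0, 0.273, 0.01, 30.7, 0, 0], [0, 0.273, 0.01, 30.7, 0, 0], [0, 0.273, 0.01, 30.7, 0, 0], [0, 0.273, 0.01, 30.7, 0, 0], [0, 0.273, 0.01, 30.7, 0, 0], [0, 0.273, 0.01, 30.7, 0, 0], [0, 0.273, 0.01, 30.7, 0, 0], [0, 0.273, 0.01, 30.7, 0, 0], [0, 0.273, 0.01, 30.7, 0, 0]]])

```text
clock: 27.0
position: [0.5344, -0.3913, 0.1983]
tcp_rot: [-2.001, 0.402, 2.004]
wrist_force: [-0.0, 0.3, -2.4]
opening: 0.0238
```

```bash
python3 go.py 0.5325 -.399 .056 -113.3;python3 - <<'E'
from h import *
f,K,C=grab("wrist"); save("w21.png",f)
E
```

```text
t 27.0 pos [ 0.5344 -0.3913  0.1983] yaw -112.8 tilt [-0.0012  0.0021 -1.    ] q6 1.16 F [-0.   0.3 -2.4] open 0.0238
dist 0.143 row [0.1423, 0.008, -0.0015] [0.5, 0.11, 0.08]
```

View pics/w21.png

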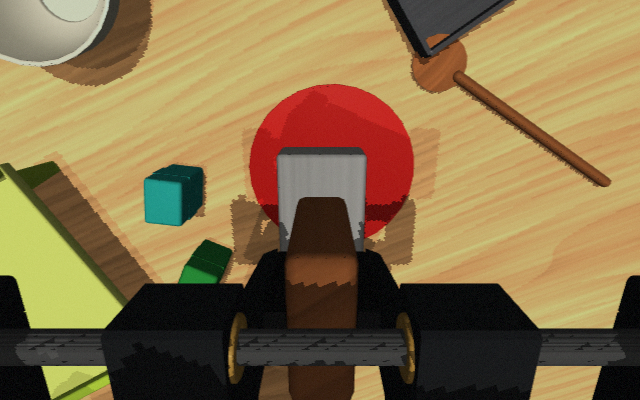

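Emit:
servo_tool(commands=[[[0.04, 0.004, -0.001, 0, 0, 0], [0.08, 0.004, -0.001, 0, 0, 0], [0.115, 0.004, -0.001, 0, 0, 0], [0.13, 0.004, -0.001, 0, 0, 0], [0.137, 0.004, -0.001, 0, 0, 0], [0.141, 0.004, -0.001, 0, 0, 0], [0.141, 0.004, -0.001, 0, 0, 0], [0.141, 0.004, -0.001, 0, 0, 0]]])

```text
clock: 27.85
position: [0.5337, -0.3972, 0.0583]
tcp_rot: [-2.002, 0.405, 2.002]
wrist_force: [-0.7, -0.3, -2.1]
opening: 0.0239
```

```bash
python3 go.py 0.5325 -.399 .053 -113.3;python3 - <<'E'
from h import *
f,K,C=grab("wrist"); save("w22.png",f)
E
```

```text
t 27.85 pos [ 0.5337 -0.3972  0.0583] yaw -112.89 tilt [ 3.e-04  1.e-04 -1.e+00] q6 1.15 F [-0.7 -0.3 -2.1] open 0.0239
dist 0.006 row [0.0053, 0.0021, 0.0004] [0.41, -0.01, 0.01]
```

View pics/w22.png

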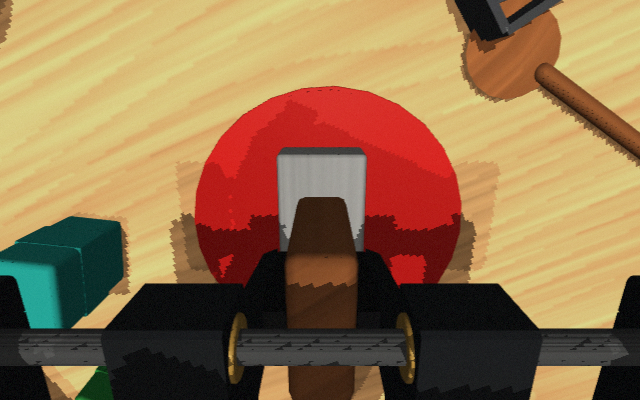

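Emit:
servo_tool(commands=[[[0.002, 0.002, 0, 0, 0, 0], [0.004, 0.002, 0, 0, 0, 0], [0.005, 0.002, 0, 0, 0, 0], [0.005, 0.002, 0, 0, 0, 0]]])

```text
clock: 28.3
position: [0.5324, -0.3992, 0.0531]
tcp_rot: [-2.001, 0.405, 2.002]
wrist_force: [-3.2, 1.6, 4.0]
opening: 0.0236
```

Emit:
servo_tool(commands=[[[0, 0, 0, 0, 0, 0], [0, 0, 0, 0, 0, 0], [0, 0, 0, 0, 0, 0], [0, 0, 0, 0, 0, 0], [-0.02, 0, 0, 0, 0, 0], [-0.06, 0, 0, 0, 0, 0], [-0.11, 0, 0, 0, 0, 0], [-0.16, 0, 0, 0, 0, 0], [-0.19, 0, 0, 0, 0, 0], [-0.2, 0, 0, 0, 0, 0]]], gripper=70)

```text
clock: 29.3
position: [0.5332, -0.3996, 0.2558]
tcp_rot: [-2.006, 0.408, 1.999]
wrist_force: [-0.5, 0.0, -0.5]
opening: 0.064
```

```bash
python3 go.py 0.5325 -.399 .25 -113.3;python3 - <<'E'
from h import *
f,K,C=grab("wrist"); save("w23.png",f)
w=[];
# lid measure: scene/top blue+orange
f,K,C=grab("top"); f2,K2,C2=grab("scene"); save("top23.png",f,(180,170,280,300),5); save("sc23.png",f2,(330,110,430,220),6)
E
```

```text
t 29.3 pos [ 0.5332 -0.3996  0.2558] yaw -112.9 tilt [ 0.0031 -0.0029 -1.    ] q6 1.15 F [-0.5  0.  -0.5] open 0.064
dist 0.006 row [0.0058, -0.0003, 0.0009] [0.4, -0.23, -0.08]
```

View pics/w23.png

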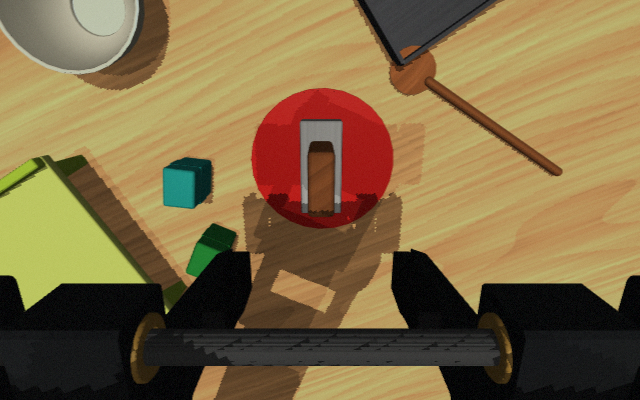

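View pics/top23.png

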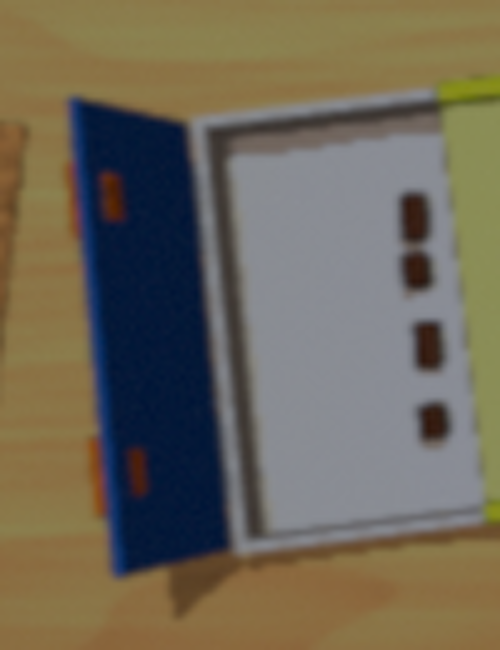

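View pics/sc23.png

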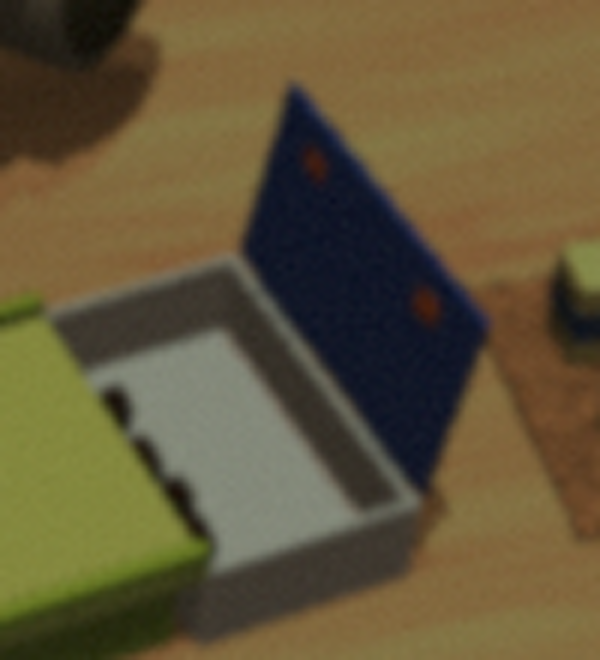

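```bash
python3 - <<'E'
from h import *
f,K,C=grab("top"); f2,K2,C2=grab("scene")
a=np.radians(7.75); ex=np.array([np.cos(a),np.sin(a),0]); ey=np.array([-np.sin(a),np.cos(a),0]); B=np.array([.5308,-.0347,.062])
for u,v in [((195,189.4),(411.2,163.7)),((203.6,285),(378.8,124.7))]:
    p,e=tri([ray(K,C,u),ray(K2,C2,v)]); d=p-B; by=d@ey; print(p.round(4),np.round(e,4),"board",(d@ex).round(4),by.round(4),"angle",np.arctan2(p[2]-.056,.26-by).round(3),"r",np.hypot(p[2]-.056,.26-by).round(4))
E
python3 bw.py 0 .26 0 .32 0 .142 -.06 .165 .06 .165
```

```text
[0.5941 0.2616 0.1701] [0.0006 0.0006] board 0.1027 0.285 angle 1.787 r 0.1168
[0.3911 0.236  0.1647] [0. 0.] board -0.1019 0.2871 angle 1.815 r 0.112
0.0 0.26 -> 0.4957 0.2229
0.0 0.32 -> 0.4876 0.2824
0.0 0.142 -> 0.5117 0.106
-0.06 0.165 -> 0.4491 0.1207
0.06 0.165 -> 0.568 0.1369
```

```bash
python3 bw.py 0 .33; python3 go.py 0.4863 .2923 .28 7.75
```

```text
0.0 0.33 -> 0.4863 0.2923
t 29.55 pos [ 0.5323 -0.3988  0.2494] yaw -112.91 tilt [-0.0041  0.0048 -1.    ] q6 1.15 F [ 0.1 -0.3 -0. ] open 0.0642
dist 0.693 row [-0.0271, -0.6188, 0.3116] [-120.66, 0.02, 0.44]
```

Emit:
servo_tool(commands=[[[-0.03, -0.619, 0.312, -120.7, 0, 0.4], [-0.03, -0.619, 0.312, -120.7, 0, 0.4], [-0.03, -0.619, 0.312, -120.7, 0, 0.4], [-0.03, -0.619, 0.312, -120.7, 0, 0.4], [-0.03, -0.619, 0.312, -120.7, 0, 0.4], [-0.03, -0.619, 0.312, -120.7, 0, 0.4], [-0.03, -0.619, 0.312, -120.7, 0, 0.4], [-0.03, -0.619, 0.312, -120.7, 0, 0.4], [-0.03, -0.619, 0.312, -120.7, 0, 0.4], [-0.03, -0.619, 0.312, -120.7, 0, 0.4]]], gripper=255, force=20)

```text
clock: 30.55
position: [0.4983, 0.1011, 0.273]
tcp_rot: [1.539, 0.951, -1.546]
wrist_force: [0.6, -0.3, -0.4]
opening: -0.0
```

```bash
python3 go.py 0.4863 .2923 .28 7.75
```

```text
t 30.55 pos [0.4983 0.1011 0.273 ] yaw -26.62 tilt [-0.0025 -0.0025 -1.    ] q6 0.43 F [ 0.6 -0.3 -0.4] open -0.0
dist 0.192 row [-0.0075, -0.0964, -0.1655] [-34.37, 0.17, 0.12]
```

Emit:
servo_tool(commands=[[[-0.007, -0.096, -0.166, -34.4, 0.1, 0], [-0.007, -0.096, -0.166, -34.4, 0.1, 0], [-0.007, -0.096, -0.166, -34.4, 0.1, 0], [-0.007, -0.096, -0.166, -34.4, 0.1, 0], [-0.007, -0.096, -0.166, -34.4, 0.1, 0], [-0.007, -0.096, -0.166, -34.4, 0.1, 0], [-0.007, -0.096, -0.166, -34.4, 0.1, 0], [-0.007, -0.096, -0.166, -34.4, 0.1, 0]]])

```text
clock: 31.35
position: [0.4892, 0.2895, 0.2806]
tcp_rot: [1.114, 1.266, -1.116]
wrist_force: [1.0, -0.2, 0.3]
opening: 0.0003
```

```bash
python3 go.py 0.4863 .2923 .145 7.75; python3 - <<'E'
from h import *
f,K,C=grab("wrist"); save("w24.png",f)
E
```

```text
t 31.35 pos [0.4892 0.2895 0.2806] yaw 7.29 tilt [-0.     -0.0014 -1.    ] q6 0.2 F [ 1.  -0.2  0.3] open 0.0003
dist 0.136 row [0.1356, -0.0024, -0.0034] [-0.46, 0.08, 0.01]
```

View pics/w24.png

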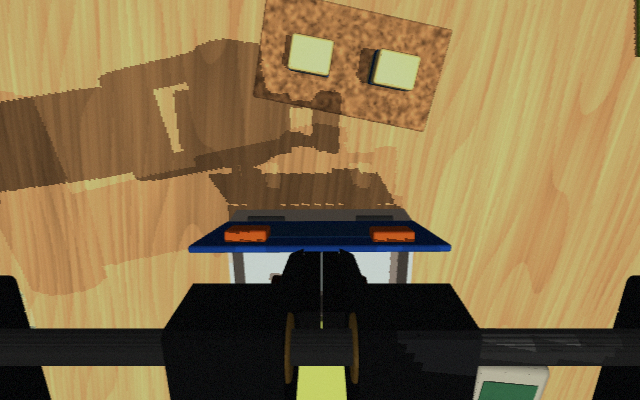

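Emit:
servo_tool(commands=[[[0.04, -0.002, -0.004, -0.4, 0, 0], [0.08, -0.002, -0.004, -0.4, 0, 0], [0.115, -0.002, -0.004, -0.4, 0, 0], [0.133, -0.002, -0.004, -0.4, 0, 0], [0.135, -0.002, -0.004, -0.4, 0, 0], [0.135, -0.002, -0.004, -0.4, 0, 0]]])

```text
clock: 32.0
position: [0.4869, 0.2938, 0.1465]
tcp_rot: [1.109, 1.269, -1.108]
wrist_force: [0.1, 0.3, 0.5]
opening: 0.0004
```

```bash
python3 go.py 0.4863 .2923 .145 7.75; python3 - <<'E'
from h import *
f,K,C=grab("wrist"); save("w25.png",f)
E
```

```text
t 32.0 pos [0.4869 0.2938 0.1465] yaw 7.78 tilt [ 1.1e-03 -8.0e-04 -1.0e+00] q6 0.2 F [0.1 0.3 0.5] open 0.0004
dist 0.002 row [0.0015, -0.0008, 0.0014] [0.03, 0.05, -0.06]
```

View pics/w25.png

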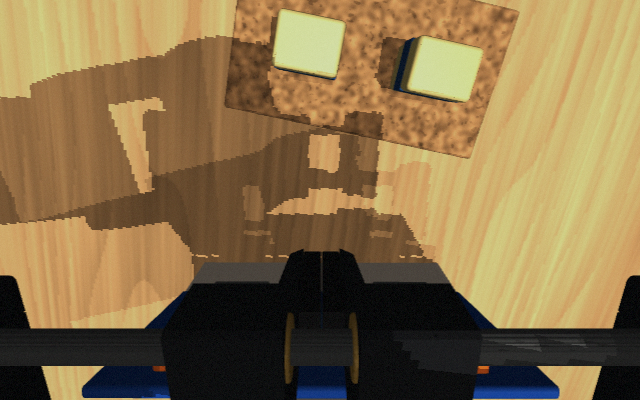

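Emit:
servo_tool(commands=[[[0, 0, 0.015, 0, 0, 0], [-0.002, 0, 0.028, 0, 0, 0], [-0.003, 0, 0.038, 0, 0, 0], [-0.004, 0, 0.048, 0, 0, 0], [-0.004, 0, 0.059, 0, 0, 0], [-0.004, 0, 0.068, 0, 0, 0], [-0.003, 0, 0.077, 0, 0, 0], [-0.001, 0, 0.085, 0, 0, 0], [0.001, 0, 0.094, 0, 0, 0], [0.001, 0, 0.094, 0, 0, 0]]])

```text
clock: 33.05
position: [0.4993, 0.2, 0.1445]
tcp_rot: [1.107, 1.27, -1.11]
wrist_force: [0.6, 0.0, 0.6]
opening: 0.0004
```

```bash
python3 bw.py 0 .2374; python3 go.py 0.4988 .2005 .1456 7.75; python3 - <<'E'
from h import *
f,K,C=grab("wrist"); save("w26.png",f)
f2,K2,C2=grab("scene");  save("sc26.png",f2,(300,80,440,220),4)
E
```

```text
0.0 0.2374 -> 0.4988 0.2005
t 33.05 pos [0.4993 0.2    0.1445] yaw 7.78 tilt [-4.0e-04 -1.6e-03 -1.0e+00] q6 0.03 F [0.6 0.  0.6] open 0.0004
dist 0.001 row [-0.0011, -0.0004, -0.0005] [0.03, 0.09, 0.04]
```

View pics/w26.png

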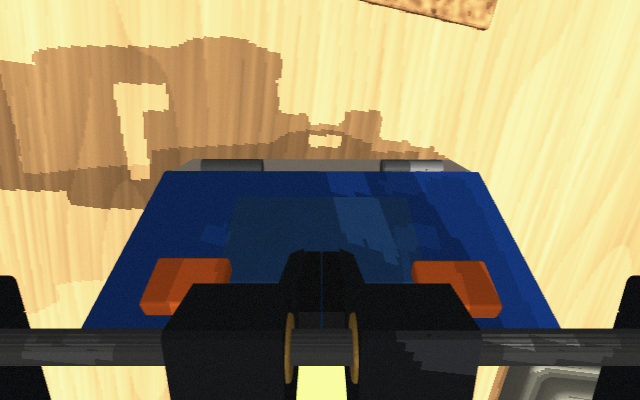

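View pics/sc26.png

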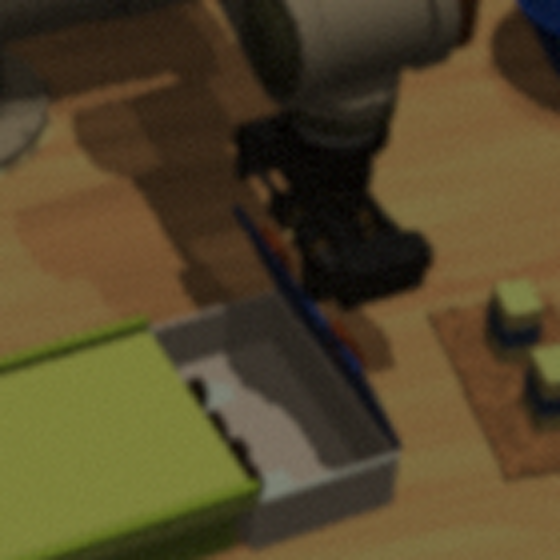

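Emit:
servo_tool(commands=[[[0.0055, 0, 0.013, 0, 0, 0], [0.013, 0, 0.025, 0, 0, 0], [0.0225, 0, 0.036, 0, 0, 0], [0.0335, 0, 0.045, 0, 0, 0], [0.0455, 0, 0.0525, 0, 0, 0], [0.058, 0, 0.058, 0, 0, 0], [0.066, 0, 0.061, 0, 0, 0], [0.072, 0, 0.062, 0, 0, 0], [0.076, 0, 0.063, 0, 0, 0], [0.078, 0, 0.063, 0, 0, 0]]])

```text
clock: 34.15
position: [0.508, 0.1386, 0.0669]
tcp_rot: [1.107, 1.27, -1.108]
wrist_force: [-0.8, -0.6, 1.1]
opening: 0.0005
```

```bash
python3 bw.py 0 .174; python3 go.py 0.5073 .1377 .062 7.75; python3 - <<'E'
from h import *
f,K,C=grab("wrist"); save("w27.png",f)
f2,K2,C2=grab("scene");  save("sc27.png",f2,(300,80,440,220),4)
E
```

```text
0.0 0.174 -> 0.5073 0.1377
t 34.15 pos [0.508  0.1386 0.0669] yaw 7.85 tilt [ 6.0e-04 -1.1e-03 -1.0e+00] q6 -0.09 F [-0.8 -0.6  1.1] open 0.0005
dist 0.005 row [0.0049, -0.0008, 0.0008] [0.1, 0.07, -0.03]
```

View pics/w27.png

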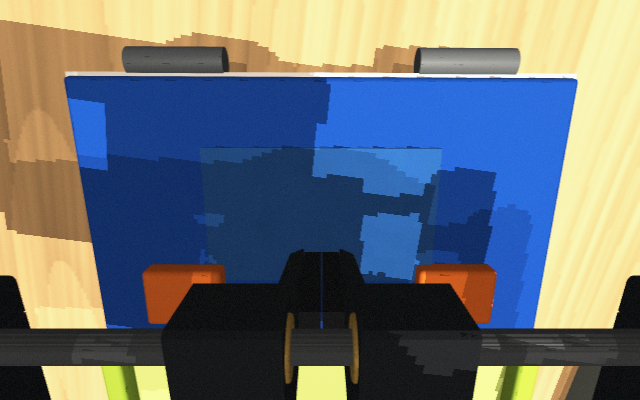

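View pics/sc27.png

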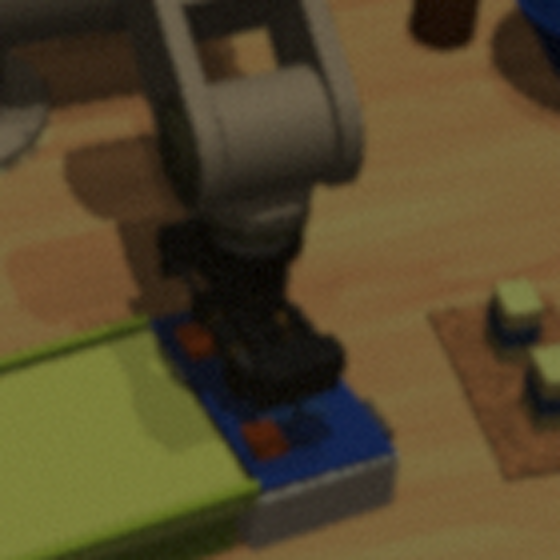

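Lid is nearly shut; I press it down in small steps.

Emit:
servo_tool(commands=[[[0.002, 0, 0, 0, 0, 0], [0.004, 0, 0, 0, 0, 0], [0.005, 0, 0, 0, 0, 0], [0.006, 0, 0, 0, 0, 0], [0.006, 0, 0, 0, 0, 0]]])

```text
clock: 34.75
position: [0.5081, 0.1388, 0.0623]
tcp_rot: [1.108, 1.269, -1.107]
wrist_force: [-3.6, -0.4, 12.4]
opening: 0.0004
```

Emit:
servo_tool(commands=[[[-0.03, 0, -0.02, 0, 0, 0], [-0.06, 0, -0.04, 0, 0, 0], [-0.08, 0, -0.06, 0, 0, 0], [-0.08, 0, -0.06, 0, 0, 0]]])

```text
clock: 35.15
position: [0.5003, 0.2001, 0.1436]
tcp_rot: [1.109, 1.267, -1.102]
wrist_force: [0.3, -0.1, -1.3]
opening: 0.0002
```

```bash
python3 - <<'E'
from h import *
f,K,C=grab("wrist"); save("w28.png",f)
hsv=cv2.cvtColor(f,cv2.COLOR_RGB2HSV).astype(int); m=(hsv[...,0]<15)&(hsv[...,1]>190)&(hsv[...,2]>60)
for c,st,mm in blobs(m,150):
    print(c.round(1),st,onz(K,C,c,0.070).round(4), onz(K,C,[(st[0],st[1]),(st[0]+st[2],st[1]+st[3])],0.072).round(4).tolist())
E
python3 go.py 0.4491 .1207 .085 7.75
```

```text
t 35.2 pos [0.4998 0.1989 0.1417] yaw 7.94 tilt [ 2.8e-03 -6.0e-04 -1.0e+00] q6 0.02 F [-0.1 -0.4 -1.1] open 0.0004
dist 0.109 row [0.0566, -0.0612, 0.0703] [0.19, 0.06, -0.15]
```

View pics/w28.png

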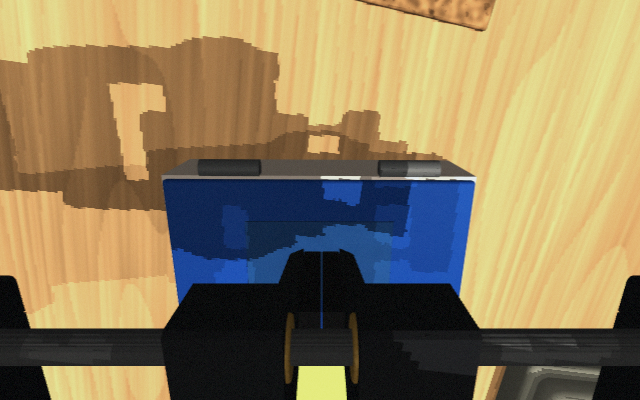

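```bash
python3 - <<'E'
from h import *
f=cams.grab_frame("wrist"); K=f["K"]
s=arm.observe()
T=np.eye(4);T[:3,:3]=R.from_rotvec([1.107,1.27,-1.108]).as_matrix();T[:3,3]=[0.508,0.1386,0.0669]
C=T@f["hand_eye"]
print(onz(K,C,[(144,264),(226,266),(418,266),(496,266)],0.073).round(4))
E
python3 bw.py -.077 .152 -.043 .152 .043 .152 .077 .152 -.077 .178 -.043 .178 .043 .178 .077 .178; python3 go.py 0.4491 .1207 .085 7.75
```

```text
[[0.4318 0.1355 0.073 ]
 [0.4668 0.1393 0.073 ]
 [0.5486 0.1505 0.073 ]
 [0.5819 0.155  0.073 ]]
-0.077 0.152 -> 0.434 0.1055
-0.043 0.152 -> 0.4677 0.1101
0.043 0.152 -> 0.5529 0.1217
0.077 0.152 -> 0.5866 0.1263
-0.077 0.178 -> 0.4305 0.1313
-0.043 0.178 -> 0.4642 0.1359
0.043 0.178 -> 0.5494 0.1475
0.077 0.178 -> 0.5831 0.1521
t 35.25 pos [0.4994 0.1981 0.1406] yaw 7.89 tilt [ 4.0e-04 -1.2e-03 -1.0e+00] q6 0.02 F [ 0.5 -0.5 -0.3] open 0.0003
dist 0.108 row [0.0557, -0.0605, 0.0697] [0.14, 0.07, -0.02]
```

Emit:
servo_tool(commands=[[[0, -0.03, 0.035, 0, 0, 0], [0.02, -0.059, 0.067, 0, 0, 0], [0.05, -0.059, 0.067, 0, 0, 0], [0.056, -0.059, 0.067, 0, 0, 0], [0.056, -0.059, 0.067, 0, 0, 0]]])

```text
clock: 35.75
position: [0.4502, 0.1233, 0.0841]
tcp_rot: [1.107, 1.272, -1.11]
wrist_force: [0.7, -0.4, -0.9]
opening: 0.0005
```

Emit:
servo_tool(commands=[[[0.006, 0, 0, 0, 0, 0], [0.011, 0, 0, 0, 0, 0], [0.015, 0, 0, 0, 0, 0], [0.018, 0, 0, 0, 0, 0], [0.0205, 0, 0, 0, 0, 0], [0.0215, 0, 0, 0, 0, 0], [0.0215, 0, 0, 0, 0, 0]]])

```text
clock: 36.45
position: [0.4509, 0.124, 0.0642]
tcp_rot: [1.108, 1.269, -1.106]
wrist_force: [-1.6, 0.4, 7.6]
opening: 0.0003
```

```bash
python3 go.py 0.451 .123 .064 7.75; python3 - <<'E'
from h import *
f,K,C=grab("wrist"); save("w29.png",f)
E
```

```text
t 36.45 pos [0.4509 0.124  0.0642] yaw 7.87 tilt [ 2.2e-03 -8.0e-04 -1.0e+00] q6 -0.12 F [-1.6  0.4  7.6] open 0.0003
dist 0.001 row [0.0002, -0.0, 0.001] [0.12, 0.06, -0.12]
```

View pics/w29.png

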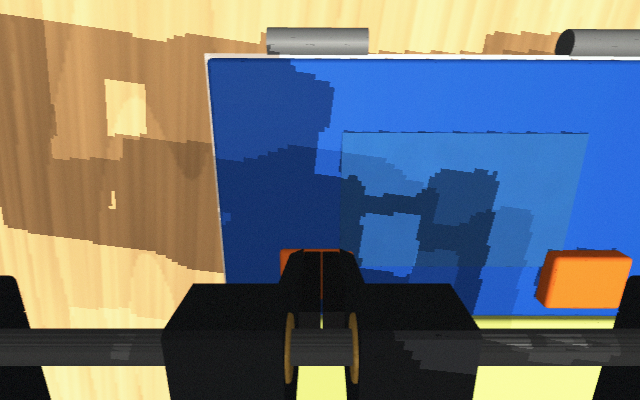

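Emit:
servo_tool(commands=[[[0.001, 0, 0, 0, 0, 0], [0.002, 0, 0, 0, 0, 0], [0.003, 0, 0, 0, 0, 0], [0.003, 0, 0, 0, 0, 0]]])

```text
clock: 36.9
position: [0.4511, 0.124, 0.0636]
tcp_rot: [1.108, 1.267, -1.105]
wrist_force: [-9.7, -0.7, 37.7]
opening: 0.0005
```

Emit:
servo_tool(commands=[[[-0.02, 0, 0, 0, 0, 0], [-0.035, 0.02, 0, 0, 0, 0], [-0.035, 0.06, 0, 0, 0, 0], [-0.035, 0.1, 0, 0, 0, 0], [-0.03, 0.117, 0, 0, 0, 0], [-0.024, 0.117, 0, 0, 0, 0], [-0.024, 0.117, 0, 0, 0, 0]]])

```text
clock: 37.6
position: [0.5651, 0.1398, 0.0834]
tcp_rot: [1.106, 1.272, -1.11]
wrist_force: [-0.6, -0.1, -0.5]
opening: 0.0005
```

```bash
python3 go.py 0.567 .140 .064 7.75; python3 - <<'E'
from h import *
f,K,C=grab("wrist"); save("w30.png",f)
E
```

```text
t 37.6 pos [0.5651 0.1398 0.0834] yaw 7.86 tilt [-0.0022 -0.0011 -1.    ] q6 -0.1 F [-0.6 -0.1 -0.5] open 0.0005
dist 0.02 row [0.0194, 0.0019, 0.0] [0.11, 0.04, 0.13]
```

View pics/w30.png

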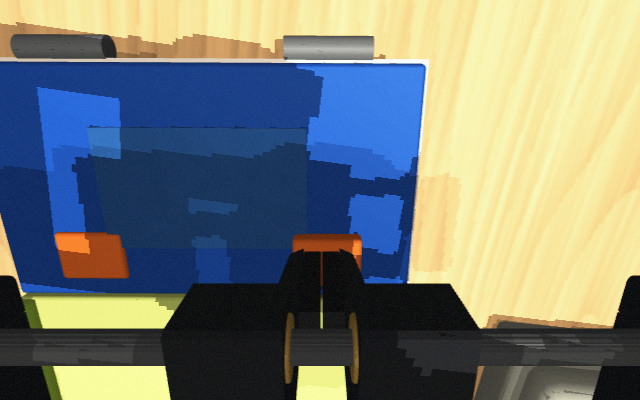

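Emit:
servo_tool(commands=[[[0.006, 0.002, 0, 0, 0, 0], [0.011, 0.002, 0, 0, 0, 0], [0.015, 0.002, 0, 0, 0, 0], [0.018, 0.002, 0, 0, 0, 0], [0.0205, 0.002, 0, 0, 0, 0], [0.0215, 0.002, 0, 0, 0, 0], [0.0225, 0.002, 0, 0, 0, 0], [0.0225, 0.002, 0, 0, 0, 0]]])

```text
clock: 38.45
position: [0.568, 0.14, 0.064]
tcp_rot: [1.108, 1.269, -1.107]
wrist_force: [-7.3, -0.9, 16.5]
opening: 0.0003
```

Emit:
servo_tool(commands=[[[0.001, 0, 0, 0, 0, 0], [0.002, 0, 0, 0, 0, 0], [0.002, 0, 0, 0, 0, 0]]])

```text
clock: 38.75
position: [0.5681, 0.14, 0.0637]
tcp_rot: [1.108, 1.268, -1.106]
wrist_force: [-12.6, -0.2, 31.8]
opening: 0.0007
```

Emit:
servo_tool(commands=[[[-0.03, 0, 0, 0, 0, 0], [-0.07, 0, 0, 0, 0, 0], [-0.11, -0.02, 0, 0, 0, 0], [-0.15, -0.06, 0.05, 0, 0, 0], [-0.15, -0.06, 0.1, 0, 0, 0], [-0.15, -0.06, 0.15, 0, 0, 0], [-0.15, -0.06, 0.2, 0, 0, 0], [-0.15, -0.06, 0.25, 0, 0, 0], [-0.15, -0.06, 0.25, 0, 0, 0]]])

```text
clock: 39.65
position: [0.5429, -0.1198, 0.2101]
tcp_rot: [1.11, 1.267, -1.111]
wrist_force: [-0.0, 1.2, -0.1]
opening: 0.0004
```

```bash
python3 go.py; python3 scr.py; python3 - <<'E'
from h import *
f,K,C=grab("wrist"); save("w31.png",f)
f,K,C=grab("top"); save("top31.png",f); save("top31c.png",f,(120,160,290,300),4.5)
f,K,C=grab("scene"); save("sc31.png",f); save("sc31c.png",f,(140,110,470,310),2.4)
E
```

```text
t 39.65 pos [ 0.5429 -0.1198  0.2101] yaw 7.63 tilt [ 8.0e-04 -1.7e-03 -1.0e+00] q6 -0.56 F [-0.   1.2 -0.1] open 0.0004
[474.78061224 209.41326531] [468 198  14  24 196] [ 0.56424877 -0.3699661   0.098     ] [(np.float64(0.055432514239161686), np.float64(-19.856095877575548)), (np.float64(0.01977390451804371), np.float64(-108.10760761177423))]
```

View pics/w31.png

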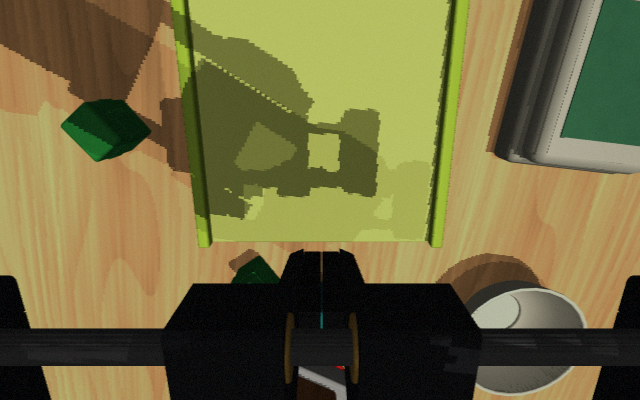

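View pics/top31.png

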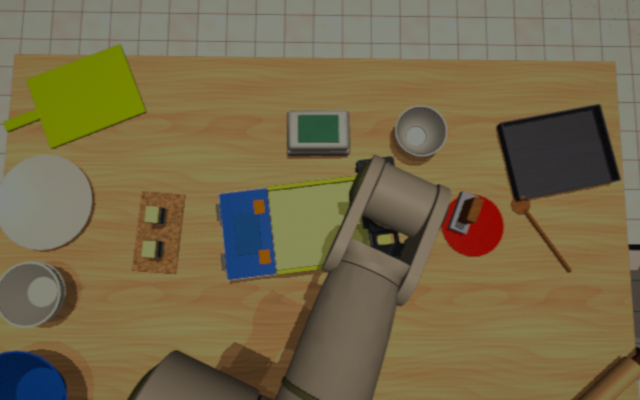

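View pics/sc31c.png

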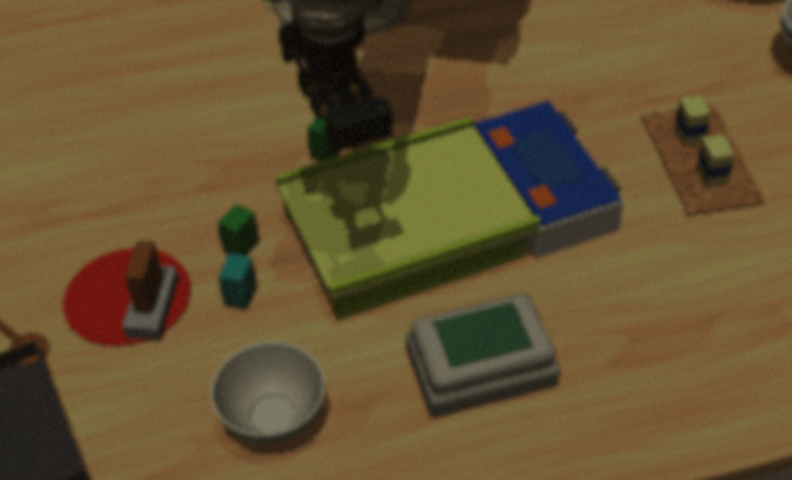

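The lid is shut and both clips are down. But the scraper has been knocked to about (0.564, -0.370), 43 mm off the mat's middle, so I'll regrasp and recentre it.

```bash
python3 go.py 0.564 -.370 .22 70.1
```

```text
t 39.85 pos [ 0.5426 -0.1154  0.2102] yaw 7.81 tilt [ 2.e-04 -4.e-04 -1.e+00] q6 -0.56 F [-0.1  0.8 -0.1] open 0.0008
dist 0.256 row [-0.0097, -0.0134, 0.2551] [-62.29, 0.03, 0.0]
```

Emit:
servo_tool(commands=[[[-0.01, -0.013, 0.255, -62.3, 0, 0], [-0.01, -0.013, 0.255, -62.3, 0, 0], [-0.01, -0.013, 0.255, -62.3, 0, 0], [-0.01, -0.013, 0.255, -62.3, 0, 0], [-0.01, -0.013, 0.255, -62.3, 0, 0], [-0.01, -0.013, 0.255, -62.3, 0, 0], [-0.01, -0.013, 0.255, -62.3, 0, 0], [-0.01, -0.013, 0.255, -62.3, 0, 0], [-0.01, -0.013, 0.255, -62.3, 0, 0], [-0.01, -0.013, 0.255, -62.3, 0, 0]]], gripper=70)

```text
clock: 40.85
position: [0.5653, -0.3689, 0.2208]
tcp_rot: [0.271, 1.553, -0.272]
wrist_force: [-0.1, -0.7, 0.4]
opening: 0.0638
```

```bash
python3 go.py 0.564 -.370 .05 70.1; python3 - <<'E'
from h import *
f,K,C=grab("wrist"); save("w32.png",f)
print(proj(K,C,[(.564,-.370,.098)]))
E
```

```text
t 40.85 pos [ 0.5653 -0.3689  0.2208] yaw 70.14 tilt [ 7.e-04 -8.e-04 -1.e+00] q6 -1.98 F [-0.1 -0.7  0.4] open 0.0638
dist 0.171 row [0.1708, -0.0014, -0.001] [0.04, 0.05, 0.03]
[[318.18893633 192.19689155]]
```

View pics/w32.png

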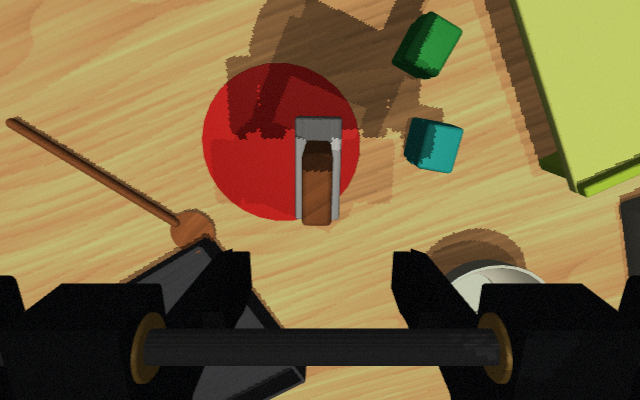

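Emit:
servo_tool(commands=[[[0.05, -0.001, -0.001, 0, 0, 0], [0.1, -0.001, -0.001, 0, 0, 0], [0.14, -0.001, -0.001, 0, 0, 0], [0.165, -0.001, -0.001, 0, 0, 0], [0.17, -0.001, -0.001, 0, 0, 0], [0.17, -0.001, -0.001, 0, 0, 0]]])

```text
clock: 41.5
position: [0.5639, -0.3707, 0.0508]
tcp_rot: [0.272, 1.553, -0.273]
wrist_force: [-0.1, -0.2, 1.2]
opening: 0.0638
```

Emit:
servo_tool(commands=[[[0, 0, 0, 0, 0, 0], [0, 0, 0, 0, 0, 0], [0, 0, 0, 0, 0, 0], [0, 0, 0, 0, 0, 0], [0, 0, 0, 0, 0, 0], [0, 0, 0, 0, 0, 0], [0, 0, 0, 0, 0, 0], [0, 0, 0, 0, 0, 0]]], gripper=255, force=45)

```text
clock: 42.3
position: [0.5636, -0.371, 0.0508]
tcp_rot: [0.271, 1.553, -0.273]
wrist_force: [-0.6, -0.4, 2.2]
opening: 0.0235
```

Emit:
servo_tool(commands=[[[-0.01, 0, 0, 0, 0, 0], [-0.025, 0, 0, 0, 0, 0], [-0.03, 0, 0, 0, 0, 0], [-0.03, 0, 0, 0, 0, 0]]])

```text
clock: 42.7
position: [0.5639, -0.371, 0.0816]
tcp_rot: [0.271, 1.551, -0.273]
wrist_force: [0.2, -0.1, -2.9]
opening: 0.0237
```

```bash
python3 go.py 0.5325 -.399 .08 70.1; python3 - <<'E'
from h import *
f,K,C=grab("wrist"); save("w33.png",f)
E
```

```text
t 42.7 pos [ 0.5639 -0.371   0.0816] yaw 70.15 tilt [ 0.0019 -0.0019 -1.    ] q6 -1.98 F [ 0.2 -0.1 -2.9] open 0.0237
dist 0.042 row [0.0016, -0.037, -0.0201] [0.05, 0.14, 0.07]
```

View pics/w33.png

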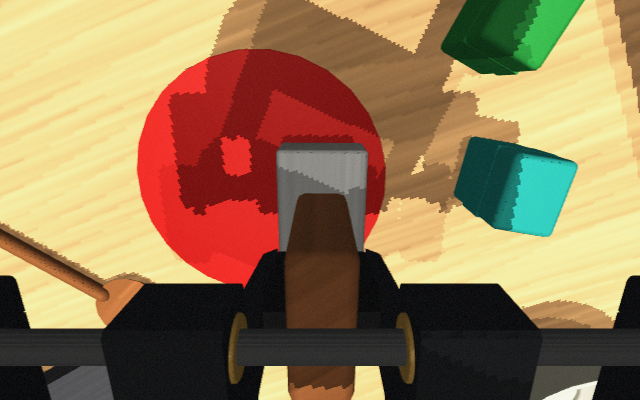

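Emit:
servo_tool(commands=[[[0, -0.02, -0.01, 0, 0, 0], [0, -0.037, -0.02, 0, 0, 0], [0, -0.037, -0.02, 0, 0, 0], [0.015, -0.037, -0.02, 0, 0, 0], [0.023, -0.037, -0.02, 0, 0, 0], [0.028, -0.037, -0.02, 0, 0, 0], [0.03, -0.037, -0.02, 0, 0, 0], [0.031, -0.037, -0.02, 0, 0, 0], [0.031, -0.037, -0.02, 0, 0, 0]]])

```text
clock: 43.65
position: [0.5322, -0.3987, 0.0509]
tcp_rot: [0.271, 1.553, -0.272]
wrist_force: [-3.6, 3.0, 4.2]
opening: 0.0236
```

Contact on the mat at the mat's centre, so I release and rise.

Emit:
servo_tool(commands=[[[0, 0, 0, 0, 0, 0], [0, 0, 0, 0, 0, 0], [0, 0, 0, 0, 0, 0], [0, 0, 0, 0, 0, 0], [-0.02, 0, 0, 0, 0, 0], [-0.06, 0, 0, 0, 0, 0], [-0.11, 0, 0, 0, 0, 0], [-0.15, 0, 0, 0, 0, 0], [-0.18, 0, 0, 0, 0, 0], [-0.18, 0, 0, 0, 0, 0]]], gripper=70)

```text
clock: 44.65
position: [0.5331, -0.3996, 0.2347]
tcp_rot: [0.267, 1.546, -0.276]
wrist_force: [0.7, -0.1, -1.0]
opening: 0.0641
```

Emit:
servo_tool(commands=[[[0, 0, -0.05, 0, 0, 0], [0, 0.03, -0.1, 0, 0, 0], [0, 0.05, -0.15, 0, 0, 0], [0, 0.05, -0.2, 0, 0, 0], [0, 0.05, -0.2, 0, 0, 0], [0, 0.05, -0.2, 0, 0, 0]]])

```text
clock: 45.25
position: [0.3601, -0.2833, 0.2294]
tcp_rot: [0.272, 1.553, -0.273]
wrist_force: [-0.1, 0.2, 0.5]
opening: 0.0639
```

```bash
python3 go.py; python3 scr.py; python3 - <<'E'
from h import *
f,K,C=grab("top"); save("top34.png",f); save("top34c.png",f,(120,160,400,300),2.8)
f,K,C=grab("scene"); save("sc34c.png",f,(140,110,470,310),2.4)
E
```

```text
t 45.25 pos [ 0.3601 -0.2833  0.2294] yaw 70.08 tilt [ 6.e-04 -7.e-04 -1.e+00] q6 -2.15 F [-0.1  0.2  0.5] open 0.0639
[486.64974619 222.77664975] [480 211  14  25 197] [ 0.53283259 -0.39649968  0.098     ] [(np.float64(0.05513462491767434), np.float64(-20.07350793423107)), (np.float64(0.019692691755525356), np.float64(-108.07580559537331))]
```

View pics/top34.png

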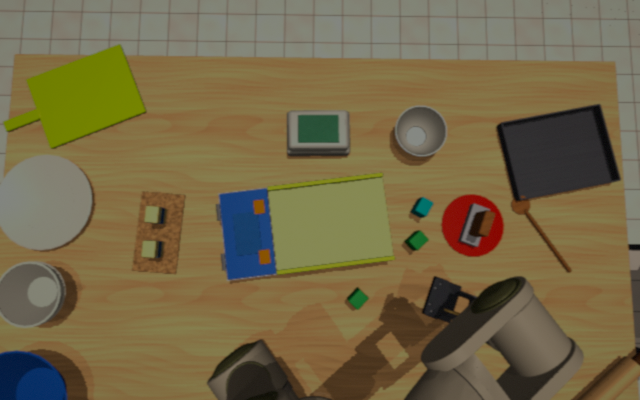

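View pics/sc34c.png

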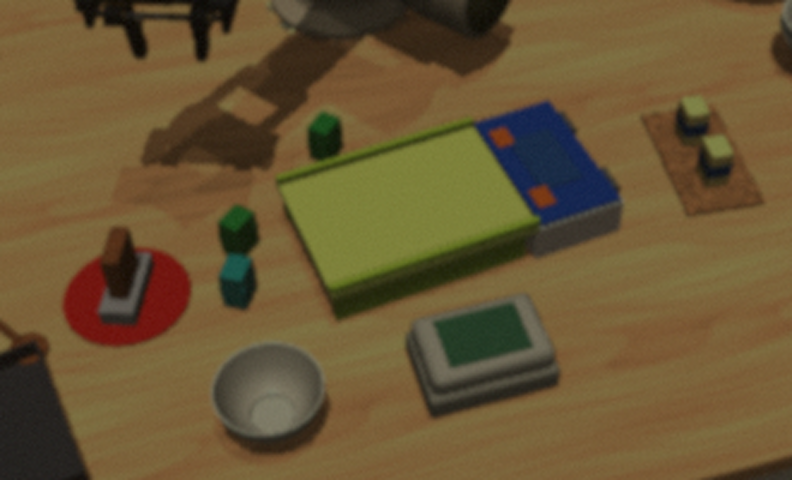

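View pics/top34c.png

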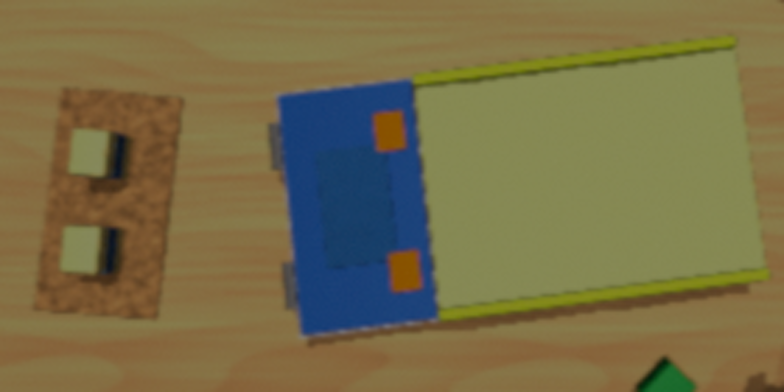

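```bash
python3 -c "
from rig import arm
s=arm.observe(); print(s['clock'],s['wrist_force']); print(arm.job_done())"
```

```text
45.4 [ 0.31186196 -1.22329919 -0.51851269]
the job is handed in; nothing more can be done
None
```

The job is done and handed in at 45.4 s of the 210 s allowed; the hand-in gives no verdict.

- **Butter:** both blocks stand side by side on the cork tray, about 80 mm apart. They measured about ±40 mm from its middle along the long side and 0–1 mm off its centre line.
- **Chunks:** the start had four. I swept them over the board's end in two passes with the scraper, and saw all four in the tub with the lid still open. The gripper came near none of them.
- **Lid and clips:** the lid's top stopped at z = 0.062 m (flush with the board) under about 12 N. The clips bottomed out at z = 0.0636–0.0637 m under 38 N and 32 N. Fully down is 2 mm proud, z = 0.064 m, so both are home. The last pictures show the lid flat and both clips down.
- **Scraper:** after I first set it back it was knocked about 43 mm off the mat's middle. I gripped it again and recentred it. The last check put it 2–3 mm from the middle, upright and clear of the robot.
- **Bystanders:** the egg box and bowl show no visible shift in the pictures; I did not measure them.

One reading disagreed: the two-view height of one butter top came out at 0.117 m, against 0.122 m expected. I did not take a two-view height for the scraper handle or the tray top. I used the given heights and felt for contact when setting the butter and the scraper down. I found no failed checks.

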